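# Latch the glue-up form closed

### The job

Close the plywood glue-up form on its wooden strip with the draw latch on top: carry the steel loop over the keeper's hook by its black tab, seat it gently under the hook's lip, then push the steel lever over and down until it snaps flat past centre and holds the sliding half in. Push the lever with the fingers rather than gripping it, without slamming or leaning on it (about 35 N at most), do not force the loop down onto the keeper (about 25 N at most), and leave the other things on the bench where they are.

Things in the scene. Friction and masses are not known exactly. Their poses are not given: they have to be found in the camera images.
- form: Two-part plywood glue-up form fixed to the bench, board 170 x 360 x 18 mm; its halves' tops are 60 mm above the bench. Origin at bench level directly below the lever's pivot. +y points along the latch from lever to keeper, +x across it (parallel to the lever's hinge line and the loop's bar), z up. The latch works in the plane x = 0.
- jaw (a joint): How far the sliding half (top also 60 mm high, lying on the +y side, carrying the keeper) has moved in -y toward the fixed half, m: 0 open (about 9 mm gap to the strip), about 0.008 when latched. Springs push it open with 14 N at 0, rising by 7 N per mm.
- lever (a joint): Lever angle, rad: 0 closed (flat, pointing -y), 1.57 upright, stop at 2.27 (leaning to +y, toward the keeper). Stays where left. With the loop hooked and slack taken up it is near 1.55; closing it from there draws the sliding half in; the push needed at the handle peaks near 8 N at about 1.1, fades below 0.5, and past dead centre (0.2 to 0.35) it snaps to 0 by itself.
- pivot (a point): Lever pivot axis, on the fixed half, 84 mm above the bench, in the form's axes.
- handle: The lever's flat steel handle, 32 mm wide (x), 6 mm thick, reaching from 20 to 86 mm from the pivot with an upturned end. Origin on the pivot; its -y axis runs along the handle to its free end; its +z side is the outer face (up when closed, facing the keeper when upright).
- press_point (a point): Point on the handle's outer face, 65 mm from the pivot, axes as the handle's: push here.
- loop: Steel wire loop 45 mm wide; origin on its pin, which sits on the lever 20 mm from the pivot (at handle y = -19.1, z = -6.0 mm); +y runs along its two arms to the bar. Stiff hinge: it stays where left, and turning the lever toward closed tends to lift the bar, so the bar must be drawn under the lip before letting go.
- bar (a point): Middle of the loop's cross bar (round, 8 mm thick, along x), 81 mm from the pin, axes as the loop's.
- tab (a point): Centre of the loop's black finger tab, a plate 10 mm thick (x), 26 long (loop y), 28 high (loop z), 28 mm outward (+y) of the bar and 32 mm above it (+z). Pinch its 10 mm with jaws closing along form x. The loop swings down 0.3 to 0.6 rad on the way to the seat; the tab turns only stiffly in the grip, so tilt the hand with it (leaning to the lever at first).
- seat (a point): Nominal place of the hooked bar's axis on the keeper (steel hook on the sliding half, moves with it), axes as the form's. The keeper is packed up or down: its real height differs each time, up to 5.5 mm above or below nominal, not shown by this point: find it by touch. Seat: flat, 30 mm wide, top 4 mm below this point, reaching 18 mm in +y. The hook's post stops the bar in -y.
- sanding_block: Sanding block 36 x 64 x 26 mm lying on the fixed half beside the lever, origin under its centre: leave alone.
- wedge: Stepped wood wedge 35 x 80 x 28 mm on the bench on the robot's side of the form, origin under its centre: leave alone.
- offcut: Wood offcut 45 x 130 x 30 mm on the bench on the far side of the form, origin under its centre: leave alone.
- glue: White glue bottle 160 mm high, 60 mm across, standing to the right: leave alone.
- chisel: Hand tool lying to the right: leave alone.
- screw_cup: Steel cup 70 mm high, 76 mm across, standing to the left: leave alone.
- lip (a point): Nominal end of the hook's lip (19 mm wide, rounded nose), mid-thickness; 3 mm to +y and 9 mm above seat, same height error. Lip 6 mm thick; slot below it 10 mm high for the 8 mm bar, open to +y. Lower the bar onto the seat with its axis 8 to 11 mm to +y of the seat point (further out the lever meets its stop), then draw it in -y along the seat, under the lip, up to the post.

How it is judged:
On the way, in this order (a step that is already met when the one before it is completed fails the run):
1. the loop's bar is under the keeper's lip, drawn up to the hook, while the lever still stands up (y of bar in the frame of seat between -0.004 and 0.003 m and z of bar in the frame of seat between -0.0085 and 0.0088 m and value of joint lever above 0.8 rad), for 0.2 s.
2. the lever is down flat, past centre, and the sliding half is drawn in (value of joint lever below 0.1 rad and value of joint jaw above 0.0065 m), for 0.3 s.
At the end, for the whole second after the job is handed in: the lever lies flat (within 0.1 rad of closed), the loop's bar is hooked under the lip, and the sliding half is held in by at least 6.5 mm with the robot clear (all of step 2 and y of bar in the frame of seat below 0.003 m and z of bar in the frame of seat below 0.0088 m); the robot touches nothing.
It fails at once if the lever is pushed, pinched or slammed with more than 35 N (contact force between the fingers and handle above 35 N).
It fails at once if the loop is forced down on the seat or on the top of the lip of the keeper with more than 25 N (contact force between loop and hook_c3 above 25 N or contact force between loop and hook_c4 above 25 N or contact force between loop and hook_c5 above 25 N).
It fails at once if another thing on the bench or on the form is shifted by more than 20 mm (distance of any of sanding_block, wedge, offcut, glue, chisel, screw_cup from where it was at the start of the episode above 0.02 m).
It also fails if it takes over 69 s, if anything falls off the work surface, if the arm or the gripper's body presses on something with over 40 N, if the wrist force passes 120 N, or if a joint passes its speed limit or range.

### The arm

A 7-joint arm with a two-finger parallel gripper is mounted at the origin on the work surface. World frame = base frame: x ahead of the robot, y to its left, z up, the work surface at z = 0. Lengths are in m, angles in rad, forces in N, time in s.
With the tool pointing down it reaches from about 0.425 to 1.025 m from the base axis. Payload 9.4 kg.
Tool frame: the origin (TCP) lies at the very end of the fingers, on their centre line; the grasp point (between the pads) lies 19 mm behind it; z points along the fingers, y is the direction in which the jaws open and shut (so a half turn about z gives the same grasp; the last joint's range is limited). The gripper opens to 93 mm and grips with 3 to 60 N. Pads are 15 mm wide; open, the fingers measure 128 mm over their backs; the gripper's body (75 mm by 188 mm) begins 65 mm behind the grasp point.
Start: joints at [1.197, 0.599, -0.003, 1.599, 0.002, 0.943, -0.08], TCP at [0.212, -0.693, 0.219] pointing down, gripper open.
Joint ranges: [-2.57, 2.57], [-0.35, 1.97], [-1.29, 1.29], [0.11, 2.56], [-1.05, 4.19], [0.11, 1.86], [-2.63, 2.63]. Speed limits (rad/s): [2.22, 2.22, 3.01, 3.01, 3.14, 3.14, 3.14].

### API

Orientations are given as a rotation vector (axis times angle).
In Python, from rig import env gives the robot as it stands. The module is installed in compiled form; this text tells all that it offers.
- The arm moves only by the tool jog_arm, never from a script. Its argument "series" is a list of rows, each a list of 7 numbers: the turn, a rotation vector about the tool's x, y, z in rad, then the shift along the tool's x, y, z in cm, then the finger opening in cm, from 0 to 9.3. A call has 1 to 10 rows; each row is the pose to reach, as a shift and turn from the pose commanded when the call began, along the tool's axes at that moment; what a row does not reach only later rows make up. A row lasts 1/10 s, in which the tool goes at most 50 mm and 8.59 degrees, less where a joint would pass 70% of its speed; a pose out of reach is approached as far as the arm can. A call with a gripper value outside its range is refused whole. The fingers move at their own pace and stop on an object; the grip force is fixed at half the most. Time passes only in rows, so rows that repeat a pose let the fingers close. It gives the time, the measured TCP pose, the force and the opening at its end, in the units of the state.
- env.get_state(): the state, without advancing time (a new reading comes with each control period).
- env.read_camera(name): name is "scene" or "side" or "wrist"; returns a dict with "color" (420x560x3 uint8, red, green, blue), "range_z" (420x560 float32, m along the optical axis (not along the pixel's ray), 0 where there is no reading), "intrinsics" (3x3 intrinsics, pixels), "D" ([k1, k2, p1, p2, k3] as OpenCV has them; the pictures are not rectified), "extrinsics" (4x4, takes a point from world to camera coordinates). Camera axes: x right, y up, looking along -z (the intrinsics and any distortion apply to the point x, -y, -z); pixel columns grow to the right and rows downward; lengths in m; the calibration is good to about 2 mm. A picture is of the moment at which its call begins.
- env.sign_off(): hands the job in, once; it reports no verdict.
The state is a dict: "t": time; "joints": joint angles; "joint_velocities": joint speeds; "joint_efforts": joint torques, N m; "ee_pos": TCP position; "orientation": TCP orientation; "force": force on the tool from outside, world axes, zero at the start; "torque": the same for the moment, N m; "gripper_width": finger opening in m.
Only numpy, scipy, OpenCV 4.12 (cv2) and the standard library are available. Lean on these libraries where they do the work, as an engineer would, in place of code of your own. Each camera call takes 0.05 s, during which the arm holds its last target.

## Working session

There is one attempt and no reset: what is moved stays moved. The work goes in short steps, Python scripts to look and compute and a tool call to move; the robot and the scene stay as the last step left them, time stands still between calls to the robot, and variables do not carry over. Pictures are saved under pics/ and viewed, and the job is handed in when it is done.

Besides the shell and the picture viewer there is one more tool, called after "Request:" in YAML: its name, and indented under it one key for each argument. jog_arm: Moves the arm, as the interface text tells. Its arguments: {"type":"object","properties":{"series":{"type":"array","items":{"type":"array","items":{"type":"number"}}}},"required":["series"]}

```bash
mkdir -p pics
cat > h.py <<'E'
import numpy as np, cv2
from rig import env
from scipy.spatial.transform import Rotation as R
def cam(n,save=None):
    c=env.read_camera(n)
    if save: cv2.imwrite(f'pics/{save}.png',cv2.cvtColor(c['color'],cv2.COLOR_RGB2BGR))
    return c
def world(c):
    d=c['range_z'];H,W=d.shape
    u,v=np.meshgrid(np.arange(W),np.arange(H))
    p=cv2.undistortPoints(np.stack([u,v],-1).reshape(-1,1,2).astype(np.float64),c['intrinsics'],np.array(c['D'])).reshape(H,W,2)
    P=np.stack([p[...,0]*d,-p[...,1]*d,-d],-1)
    E=c['extrinsics'];return (P-E[:3,3])@E[:3,:3]
def ray(c,u,v):
    p=cv2.undistortPoints(np.array([[[u,v]]],float),c['intrinsics'],np.array(c['D'])).ravel()
    E=c['extrinsics'];return -E[:3,:3].T@E[:3,3],E[:3,:3].T@np.array([p[0],-p[1],-1])
def plane(c,u,v,z):
    o,d=ray(c,u,v);return o+d*(z-o[2])/d[2]
def st():
    s=env.get_state();print('t',s['t'],'pos',np.round(s['ee_pos'],4),'ori',np.round(s['orientation'],3),'F',np.round(s['force'],1),'T',np.round(s['torque'],2),'w',round(float(s['gripper_width']),4));return s
E
python3 - <<'E'
from h import *
s=st()
for n in('scene','side','wrist'):
    c=cam(n,n+'0');np.savez(n+'0.npz',**c);print(n,np.round(c['extrinsics'],3).tolist(),c['D'])
    print(c['intrinsics'])
E
```

```text
t 0.0 pos [ 0.2119 -0.6928  0.2178] ori [-3.106e+00 -4.640e-01  1.000e-03] F [-0.3  0.1  0.9] T [-0.04 -0.04 -0.06] w 0.0932
scene [[0.407, 0.913, -0.017, -0.187], [-0.534, 0.253, 0.807, 0.213], [0.741, -0.32, 0.59, -1.96], [0.0, 0.0, 0.0, 1.0]] [-0.15190853  0.          0.          0.          0.        ]
[[471.21016206   0.         281.51056701]
 [  0.         471.21016206 209.45292982]
 [  0.           0.           1.        ]]
side [[-0.728, -0.686, 0.002, 0.368], [0.49, -0.518, 0.701, -0.361], [-0.48, 0.511, 0.713, -1.029], [0.0, 0.0, 0.0, 1.0]] [-0.1466394  0.         0.         0.         0.       ]
[[482.28901225   0.         270.79750762]
 [  0.         482.28901225 204.45356257]
 [  0.           0.           1.        ]]
wrist [[0.294, -0.956, -0.0, -0.726], [0.914, 0.281, -0.294, 0.036], [0.281, 0.086, 0.956, -0.392], [0.0, 0.0, 0.0, 1.0]] [-0.02938001  0.          0.          0.          0.        ]
[[325.22537177   0.         277.41798422]
 [  0.         325.22537177 207.32217514]
 [  0.           0.           1.        ]]
```

View pics/scene0.png

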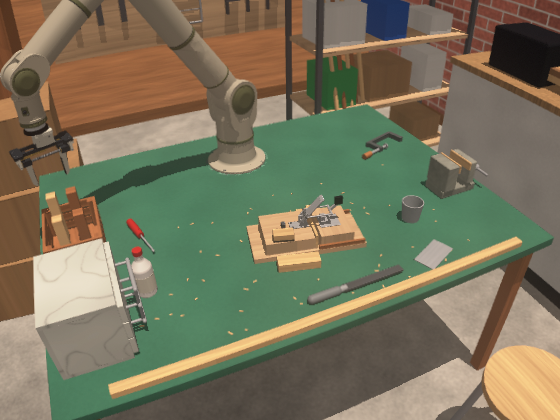

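View pics/side0.png

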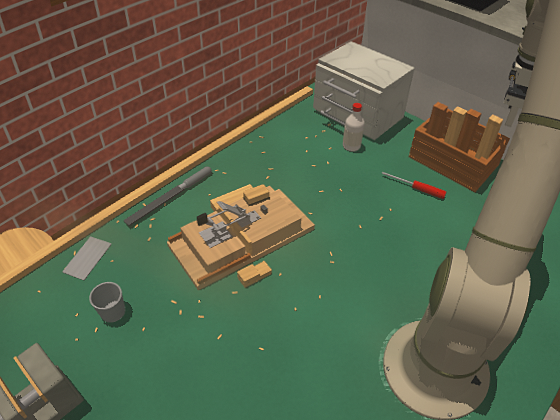

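View pics/wrist0.png

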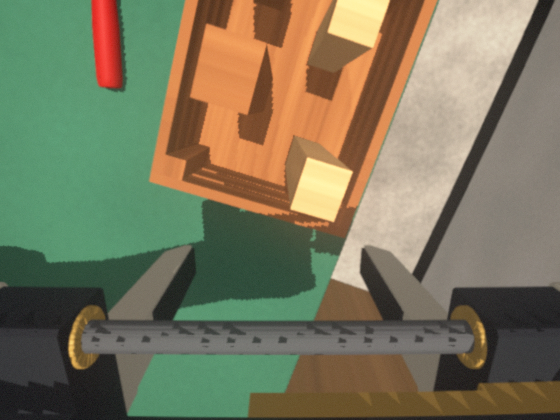

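The scene view shows the form near pixel (305,230), and the side view shows it near (240,230). The black tab is at (339,200) and (202,218). Next I get a coarse localisation and zoomed views.

Run:
```python
from h import *
for n,b,t in(('scene',(235,180,140,100),(339,200)),('side',(155,170,170,125),(202,218))):
    c=dict(np.load(n+'0.npz'));x,y,w,h=b
    im=c['color'][y:y+h,x:x+w][...,::-1];cv2.imwrite(f'pics/{n}0z.png',cv2.resize(im,None,fx=4.7,fy=4.7,interpolation=cv2.INTER_CUBIC))
    P=world(c);print(n,'tab',P[t[1],t[0]])
    H=c['color'].astype(int);m=(H.max(-1)<40);m2=np.zeros_like(m);m2[y:y+h,x:x+w]=1
    m&=m2; k,l,s,ce=cv2.connectedComponentsWithStats(m.astype(np.uint8))
    for i in range(1,k):
        if s[i,4]>15:print(s[i],ce[i],np.median(P[l==i],0))
    # top plane points z 0.055-.065
    q=(np.abs(P[...,2]-.06)<.004)&m2.astype(bool)&(c['range_z']>0)
    pts=P[q][:,:2].astype(np.float32);print(len(pts),cv2.minAreaRect(pts))
    q=(np.abs(P[...,2]-.018)<.004)&m2.astype(bool)
    pts=P[q][:,:2].astype(np.float32);print(len(pts),cv2.minAreaRect(pts))
```

```text
scene tab [0.61351188 0.12976115 0.13763863]
1771 ((0.5856560468673706, 0.026505783200263977), (0.28213250637054443, 0.1588239073753357), 77.57257080078125)
1048 ((0.6074391007423401, 0.031127631664276123), (0.4311389625072479, 0.3244306147098541), 53.806819915771484)
side tab [0.60558182 0.13426185 0.14549337]
3226 ((0.5868067145347595, 0.02899429202079773), (0.2810840904712677, 0.1578846424818039), 77.6092758178711)
2041 ((0.6833555698394775, 0.008457750082015991), (0.36034485697746277, 0.4898943305015564), 77.7847671508789)
```

View pics/scene0z.png

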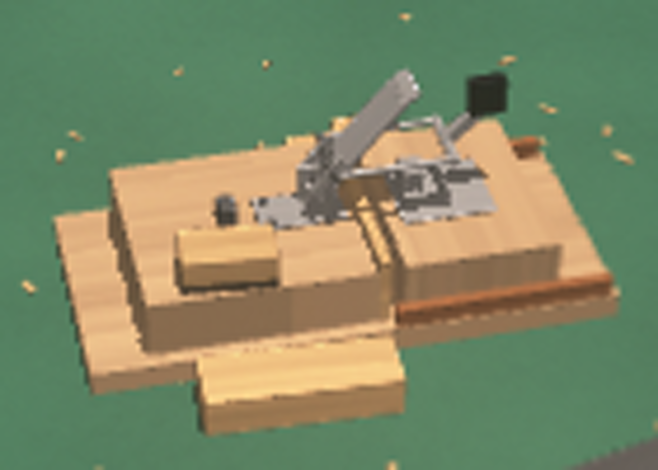

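View pics/side0z.png

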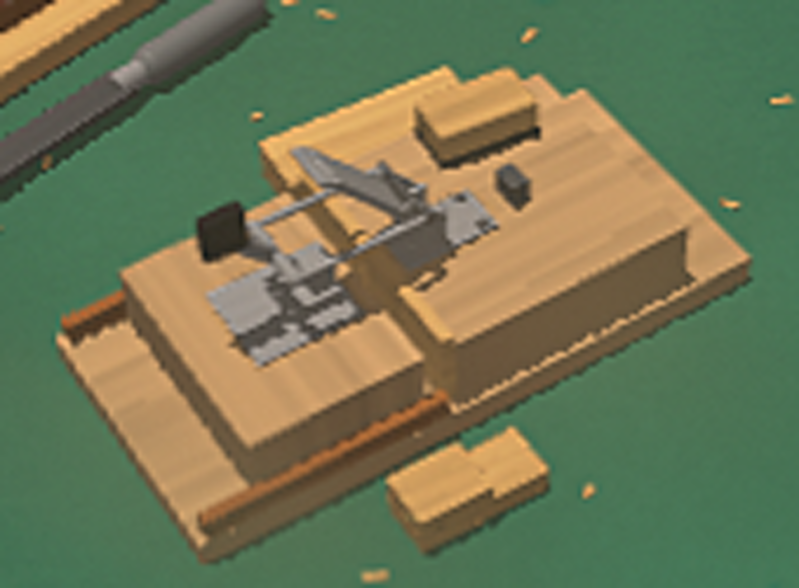

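```bash
cat >> h.py <<'E'
def goto(p,Rt,s=None):
    s=s or env.get_state();R0=R.from_rotvec(s['orientation'])
    r=(R0.inv()*Rt).as_rotvec();d=R0.inv().apply(np.array(p)-s['ee_pos'])*100
    print('row',np.round(r,3).tolist(),np.round(d,2).tolist(),'deg',round(float(np.degrees(np.linalg.norm(r))),1))
E
python3 - <<'E'
from h import *
s=env.get_state();R0=R.from_rotvec(s['orientation']);print(R0.as_matrix().round(3))
c=dict(np.load('wrist0.npz'));E=c['extrinsics'];o=-E[:3,:3].T@E[:3,3];print('cam in tool',R0.inv().apply(o-s['ee_pos']),'look',R0.inv().apply(-E[2,:3]))
a=np.radians(-12.4);fx=np.array([np.cos(a),np.sin(a),0]);fy=np.array([-np.sin(a),np.cos(a),0])
for sg in(1,-1):
    y=sg*fx;z=np.array([0,0,-1.]);x=np.cross(y,z);Rt=R.from_matrix(np.stack([x,y,z],1));print(sg,x);goto([.59,.05,.42],Rt)
E
```

```text
[[ 0.956  0.292 -0.   ]
 [ 0.292 -0.956  0.001]
 [-0.    -0.001 -1.   ]]
cam in tool [ 0.08222949  0.00068403 -0.16724607] look [-0.29371065  0.00132374  0.95589346]
1 [0.21473533 0.97667228 0.        ]
row [-0.001, -0.0, -1.058] [57.88, -60.01, -20.14] deg 60.6
-1 [-0.21473533 -0.97667228 -0.        ]
row [-0.001, 0.001, 2.084] [57.88, -60.01, -20.14] deg 119.4
```

Request:
jog_arm:
  series:
    - [0, 0, 0, 0, 0, -10, 9.3]
    - [0, 0, 0, 0, 0, -18, 9.3]
    - [0, 0, -1.058, 52, -56, -18, 9.3]
    - [0, 0, -1.058, 52, -56, -18, 9.3]
    - [0, 0, -1.058, 52, -56, -18, 9.3]
    - [0, 0, -1.058, 52, -56, -18, 9.3]
    - [0, 0, -1.058, 52, -56, -18, 9.3]
    - [0, 0, -1.058, 52, -56, -18, 9.3]
    - [0, 0, -1.058, 52, -56, -18, 9.3]
    - [0, 0, -1.058, 52, -56, -18, 9.3]

```text
t: 1.15
ee_pos: [0.386, -0.3334, 0.3605]
orientation: [2.443, 1.975, -0.0]
force: [0.2, -0.4, 0.5]
gripper_width: 0.093
```

Run:
```python
from h import *
s=st();a=np.radians(-12.4);fx=np.array([np.cos(a),np.sin(a),0]);y=fx;z=np.array([0,0,-1.]);Rt=R.from_matrix(np.stack([np.cross(y,z),y,z],1));goto([.585,.02,.38],Rt)
```

```text
t 1.15 pos [ 0.386  -0.3334  0.3605] ori [ 2.443  1.975 -0.   ] F [ 0.2 -0.4  0.5] T [-0.12 -0.1  -0.01] w 0.093
row [-0.0, 0.0, 0.006] [38.73, 12.07, -1.96] deg 0.3
```

Request:
jog_arm:
  series:
    - [0, 0, 0, 39, 12, -2, 9.3]
    - [0, 0, 0, 39, 12, -2, 9.3]
    - [0, 0, 0, 39, 12, -2, 9.3]
    - [0, 0, 0, 39, 12, -2, 9.3]
    - [0, 0, 0, 39, 12, -2, 9.3]
    - [0, 0, 0, 39, 12, -2, 9.3]
    - [0, 0, 0, 39, 12, -2, 9.3]
    - [0, 0, 0, 39, 12, -2, 9.3]
    - [0, 0, 0, 39, 12, -2, 9.3]
    - [0, 0, 0, 39, 12, -2, 9.3]

```text
t: 2.15
ee_pos: [0.5866, 0.0218, 0.3797]
orientation: [-2.443, -1.973, 0.0]
force: [-0.4, -0.3, -0.4]
gripper_width: 0.0931
```

Run:
```python
from h import *
st();c=cam('wrist','w1');np.savez('w1.npz',**c);st()
```

```text
t 2.15 pos [0.5866 0.0218 0.3797] ori [-2.443 -1.973  0.   ] F [-0.4 -0.3 -0.4] T [-0.08 -0.03  0.01] w 0.0931
t 2.2 pos [0.5861 0.0197 0.3797] ori [-2.447e+00 -1.970e+00  2.000e-03] F [ 0.3 -0.2  0.5] T [-0.02 -0.1   0.06] w 0.0931
```

View pics/w1.png

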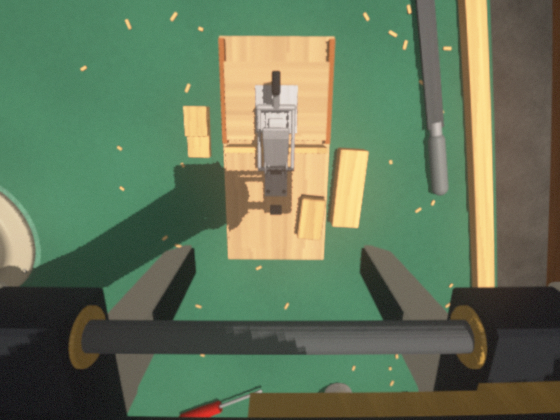

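Request:
jog_arm:
  series:
    - [0, 0, 0, -2, 0, 5, 9.3]
    - [0, 0, 0, -2, 0, 9, 9.3]
    - [0, 0, 0, -2, 0, 13, 9.3]
    - [0, 0, 0, -2, 0, 13, 9.3]
    - [0, 0, 0, -2, 0, 13, 9.3]
    - [0, 0, 0, -2, 0, 13, 9.3]

```text
t: 2.8
ee_pos: [0.5831, -0.0002, 0.2525]
orientation: [2.447, 1.967, 0.003]
force: [-0.2, -0.8, 0.4]
gripper_width: 0.0933
```

Run:
```python
from h import *
c=cam('wrist','w2');np.savez('w2.npz',**c);st()
cv2.imwrite('pics/w2z.png',cv2.resize(c['color'][40:260,150:450,::-1],None,fx=2.6,fy=2.6))
```

```text
t 2.85 pos [5.832e-01 1.000e-04 2.526e-01] ori [2.447 1.967 0.004] F [0.5 1.3 0.4] T [-0.07 -0.05  0.05] w 0.0928
```

View pics/w2.png

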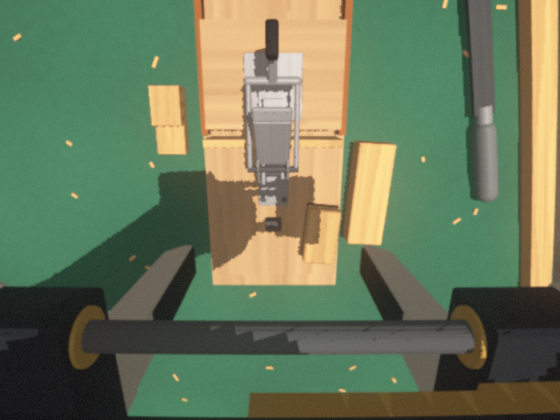

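View pics/w2z.png

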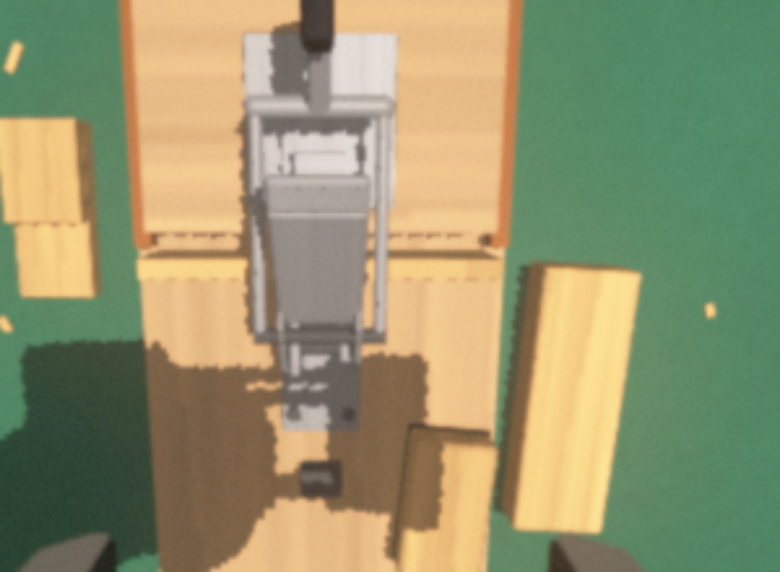

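The wrist view is aligned with the latch: tab at (271,38), bar at row 80, handle end at about row 110 and pin at about row 168. Next I measure from depth in form axes.

Run:
```python
from h import *
c=dict(np.load('w2.npz'));P=world(c);d=c['range_z']
a=np.radians(-12.4);fx=np.array([np.cos(a),np.sin(a)]);fy=np.array([-fx[1],fx[0]])
O=np.array([.585,.05])
Q=np.dstack([(P[...,:2]-O)@fx,(P[...,:2]-O)@fy,P[...,2]])
print('top z',np.median(P[150:240,215:240,2]),'bench',np.median(P[100:200,60:120,2]))
ok=np.abs(Q[...,2]-.06)<.005
L=[];Rr=[]
for r in list(range(30,125))+list(range(150,240)):
    cs=np.where(ok[r,190:360])[0]+190
    if len(cs)<20:continue
    L.append(Q[r,cs[0],:2]);Rr.append(Q[r,cs[-1],:2])
for n,A in(('L',L),('R',Rr)):
    A=np.array(A);B=A
    for _ in range(4):
        k=np.polyfit(B[:,1],B[:,0],1);e=A[:,0]-np.polyval(k,A[:,1]);B=A[np.abs(e)<.002]
    print(n,len(B),len(A),'slope deg',np.degrees(np.arctan(k[0])),'x at0',k[1], 'yr',A[:,1].min(),A[:,1].max())
# profile along columns
for col in(264,271,278):
    print('col',col,[(r,*(np.round(Q[r,col]*1000).astype(int))) for r in range(0,250,4)])
for row in (78,80,82,100,130,150,165):
    print('row',row,[(k,*(np.round(Q[row,k]*1000).astype(int))) for k in range(236,312,3)])
# dark tab
m=(c['color'].max(-1)<60)&(np.arange(420)[:,None]<70)&(np.abs(np.arange(560)-271)<30)&(d>0)&(P[...,2]>.1)
q=Q[m];print('tab',len(q),q.min(0),q.max(0),np.median(q,0))
```

```text
top z 0.06155875857916021 bench 0.0015439781263990003
L 185 185 slope deg 0.7501422594457138 x at0 -0.06815490018332213 yr -0.11711298953132293 0.10656451210442741
R 153 185 slope deg -0.9786446895438755 x at0 0.07903226189215982 yr -0.11769545237156079 0.1065961044923997
col 264 [(0, np.int64(-4), np.int64(145), np.int64(20)), (4, np.int64(-5), np.int64(142), np.int64(18)), (8, np.int64(-5), np.int64(138), np.int64(18)), (12, np.int64(-5), np.int64(133), np.int64(18)), (16, np.int64(-5), np.int64(129), np.int64(20)), (20, np.int64(-3), np.int64(115), np.int64(61)), (24, np.int64(-3), np.int64(112), np.int64(62)), (28, np.int64(-3), np.int64(108), np.int64(60)), (32, np.int64(-3), np.int64(105), np.int64(61)), (36, np.int64(-3), np.int64(101), np.int64(60)), (40, np.int64(-3), np.int64(97), np.int64(61)), (44, np.int64(-3), np.int64(93), np.int64(62)), (48, np.int64(-3), np.int64(90), np.int64(60)), (52, np.int64(-3), np.int64(86), np.int64(62)), (56, np.int64(-3), np.int64(82), np.int64(63)), (60, np.int64(-3), np.int64(78), np.int64(64)), (64, np.int64(-4), np.int64(75), np.int64(6
[... 17024 characters left out ...]
64(11), np.int64(-29), np.int64(63)), (281, np.int64(14), np.int64(-24), np.int64(91)), (284, np.int64(17), np.int64(-24), np.int64(91)), (287, np.int64(19), np.int64(-20), np.int64(113)), (290, np.int64(24), np.int64(-29), np.int64(61)), (293, np.int64(28), np.int64(-29), np.int64(62)), (296, np.int64(28), np.int64(-21), np.int64(106)), (299, np.int64(9), np.int64(32), np.int64(420)), (302, np.int64(38), np.int64(-29), np.int64(61)), (305, np.int64(41), np.int64(-29), np.int64(61)), (308, np.int64(44), np.int64(-29), np.int64(61)), (311, np.int64(48), np.int64(-29), np.int64(61))]
tab 10 [0.00336977 0.06957735 0.13886347] [0.0065145  0.07012009 0.14913748] [0.0048947  0.06976112 0.14634566]
```

```bash
cat >> h.py <<'E'
YAW=np.radians(-12.4);FX=np.array([np.cos(YAW),np.sin(YAW),0]);FY=np.array([-FX[1],FX[0],0]);FZ=np.array([0,0,1.])
ORG=np.array([.585,.05,0])+FX*.0053-FY*.0327
def f2w(y,z,x=0): return ORG+FX*x*1e-3+FY*y*1e-3+FZ*z*1e-3   # mm
def w2f(p): q=(np.array(p)-ORG)*1e3;return np.array([q@FX,q@FY,q@FZ])
RD=R.from_matrix(np.stack([FY,FX,-FZ],1))
def tilt(al): return RD*R.from_rotvec([0,al,0])
def rot(b,v): return np.array([np.cos(b)*v[0]-np.sin(b)*v[1],np.sin(b)*v[0]+np.cos(b)*v[1]])
A0=.25;G=15.
def hand(bar,b):  # bar (y,z) mm, loop angle
    r=np.array([28,32])+G*np.array([np.sin(A0),-np.cos(A0)])
    q=np.array(bar)+rot(b,r);return f2w(*q),tilt(A0+b)
def fst():
    s=st();m=R.from_rotvec(s['orientation']);rel=(RD.inv()*m).as_rotvec()
    print('form xyz mm',w2f(s['ee_pos']).round(1),'tilt',rel.round(3));return s
E
python3 - <<'E'
from h import *
fst()
p,Rt=hand((88.7,103),0);z=Rt.apply([0,0,1]);print(p)
goto(p-z*.08,Rt);goto(p,Rt)
print(w2f([.585,.05,0]))
E
```

```text
t 2.85 pos [5.832e-01 1.000e-04 2.526e-01] ori [2.447 1.967 0.004] F [0.5 1.3 0.4] T [-0.07 -0.05  0.05] w 0.0928
form xyz mm [  3.7 -16.4 252.6] tilt [-0.003  0.001  0.   ]
[0.60901103 0.13452686 0.12046631]
row [0.003, 0.249, 0.0] [11.7, -0.39, 5.47] deg 14.3
row [0.003, 0.249, 0.0] [13.68, -0.42, 13.22] deg 14.3
[-5.3 32.7  0. ]
```

Request:
jog_arm:
  series:
    - [0, 0.12, 0, 5, -0.4, 2, 6]
    - [0, 0.25, 0, 9, -0.4, 4, 5]
    - [0, 0.25, 0, 11.7, -0.4, 5.5, 5]
    - [0, 0.25, 0, 11.7, -0.4, 5.5, 5]
    - [0, 0.25, 0, 11.7, -0.4, 5.5, 5]
    - [0, 0.25, 0, 11.7, -0.4, 5.5, 5]
    - [0, 0.25, 0, 11.7, -0.4, 5.5, 5]

```text
t: 3.55
ee_pos: [0.6038, 0.1147, 0.1963]
orientation: [-2.317, -1.862, -0.292]
force: [-0.2, -0.3, 0.3]
gripper_width: 0.0505
```

Run:
```python
from h import *
c=cam('wrist','w3');np.savez('w3.npz',**c)
p,Rt=hand((88.7,103),0);fst();goto(p,Rt)
for n,b in(('scene',(265,130,120,90)),('side',(155,130,160,120))):
    c=cam(n);x,y,w,h=b;cv2.imwrite(f'pics/{n}3.png',cv2.resize(c['color'][y:y+h,x:x+w,::-1],None,fx=5,fy=5))
```

```text
t 3.6 pos [0.6037 0.1148 0.1962] ori [-2.317 -1.862 -0.292] F [ 0.4 -0.2  0.5] T [-0.24 -0.03  0.01] w 0.0506
form xyz mm [ -0.9 100.  196.2] tilt [-0.002  0.25   0.   ]
row [0.002, 0.0, 0.0] [0.11, 0.08, 7.84] deg 0.1
```

View pics/w3.png

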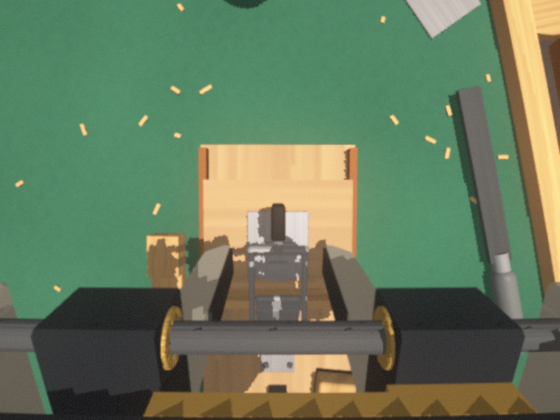

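View pics/side3.png

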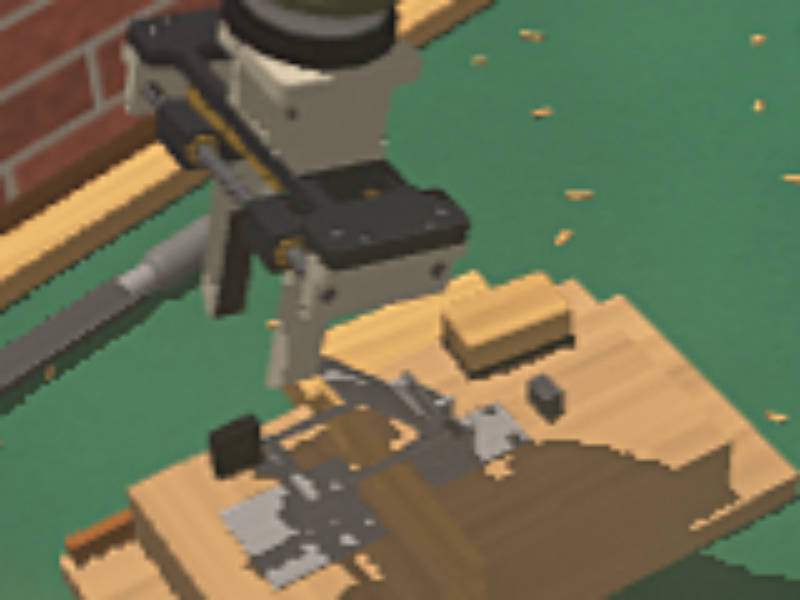

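The tab sits at (278,222), centred between the fingers at columns 232 and 327. I descend and close.

Request:
jog_arm:
  series:
    - [0, 0, 0, 0.1, 0.1, 3, 4]
    - [0, 0, 0, 0.1, 0.1, 6, 3]
    - [0, 0, 0, 0.1, 0.1, 7.8, 3]
    - [0, 0, 0, 0.1, 0.1, 7.8, 3]
    - [0, 0, 0, 0.1, 0.1, 7.8, 2]
    - [0, 0, 0, 0.1, 0.1, 7.8, 1.5]
    - [0, 0, 0, 0.1, 0.1, 7.8, 1.2]

```text
t: 4.4
ee_pos: [0.6093, 0.1347, 0.1211]
orientation: [-2.316, -1.862, -0.293]
force: [-0.6, -1.1, -0.3]
gripper_width: 0.0134
```

Run:
```python
from h import *
fst();c=cam('wrist','w4')
```

```text
t 4.4 pos [0.6093 0.1347 0.1211] ori [-2.316 -1.862 -0.293] F [-0.6 -1.1 -0.3] T [-0.27 -0.03 -0.01] w 0.0134
form xyz mm [  0.2 120.7 121.1] tilt [-0.002  0.25   0.   ]
```

View pics/w4.png

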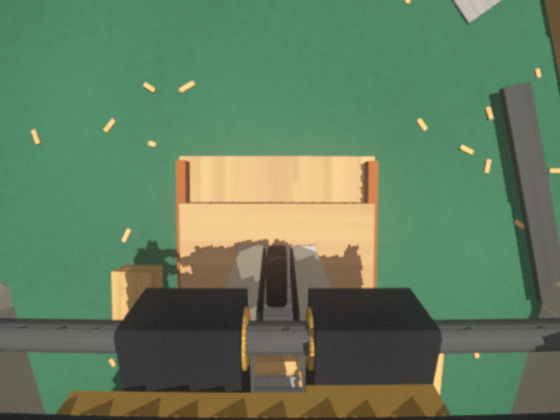

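The tab lies between the fingers at (277,275). Closing.

Request:
jog_arm:
  series:
    - [0, 0, 0, 0, 0, 0, 1.0]
    - [0, 0, 0, 0, 0, 0, 0.5]
    - [0, 0, 0, 0, 0, 0, 0.5]
    - [0, 0, 0, 0, 0, 0, 0.5]

```text
t: 4.85
ee_pos: [0.6087, 0.135, 0.1201]
orientation: [-2.315, -1.862, -0.291]
force: [-1.1, -0.3, 3.3]
gripper_width: 0.0094
```

Run:
```python
from h import *
s=fst()
pin=np.array([7.7,18.5+84])
# follow from current: lower about stop pin
import math
for bar,b in (((88,103),0),):
    pass
seat=np.array([38+32.7,74.5])
print('seat',seat)
def pinof(th): return np.array([-19.1*np.cos(th)-6*np.sin(th),84+19.1*np.sin(th)-6*np.cos(th)])
def loop(bar):
    from scipy.optimize import brentq
    f=lambda th: np.linalg.norm(np.array(bar)-pinof(th))-81
    try: th=brentq(f,1.2,2.6)
    except Exception as e: return None
    p=pinof(th);return th,math.atan2(bar[1]-p[1],bar[0]-p[0])
for bar in((87,103),(86,96),(83,88),(81,82),(80,79),(80,76.5),(80,74.5),(76,74.5),(71,74.5),(70,74.5)):
    l=loop(bar);print(bar,l)
    if l: goto(*hand(bar,l[1]),s=s)
```

```text
t 4.85 pos [0.6087 0.135  0.1201] ori [-2.315 -1.862 -0.291] F [-1.1 -0.3  3.3] T [-0.57  0.07 -0.07] w 0.0094
form xyz mm [ -0.4 120.8 120.1] tilt [-0.    0.25 -0.  ]
seat [70.7 74.5]
(87, 103) (2.1795490297264286, -0.0012343289094918412)
row [0.0, -0.001, 0.0] [-0.19, 0.04, -0.08] deg 0.1
(86, 96) (2.144621732390992, -0.09021931524244227)
row [0.0, -0.09, 0.0] [-0.4, 0.03, 0.89] deg 5.2
(83, 88) (2.0527823379882704, -0.19512839527817158)
row [0.0, -0.195, 0.0] [-0.84, 0.03, 1.97] deg 11.2
(81, 82) (2.024960493142978, -0.2724451535345743)
row [0.0, -0.272, 0.0] [-1.18, 0.03, 2.78] deg 15.6
(80, 79) (2.0201922478832643, -0.3113009703661486)
row [0.0, -0.311, 0.0] [-1.35, 0.03, 3.19] deg 17.8
(80, 76.5) (2.0607999239418358, -0.34214642234932563)
row [0.0, -0.342, 0.0] [-1.42, 0.03, 3.54] deg 19.6
(80, 74.5) (2.095867500060169, -0.36660972268734554)
row [0.0, -0.367, 0.0] [-1.48, 0.03, 3.82] deg 21.0
(76, 74.5) (1.9035315596397044, -0.37293259555871483)
row [0.0, -0.373, 0.0] [-1.87, 0.03, 3.75] deg 21.4
(71, 74.5) (1.6412666964020397, -0.3658218289805501)
row [0.0, -0.366, 0.0] [-2.35, 0.03, 3.6] deg 21.0
(70, 74.5) (1.5836329663752202, -0.36186367543690684)
row [0.0, -0.362, 0.0] [-2.45, 0.03, 3.56] deg 20.7
```

Request:
jog_arm:
  series:
    - [0, -0.03, 0, -0.2, 0, 0.2, 0.5]
    - [0, -0.06, 0, -0.3, 0, 0.5, 0.5]
    - [0, -0.09, 0, -0.4, 0, 0.85, 0.5]
    - [0, -0.12, 0, -0.5, 0, 1.2, 0.5]
    - [0, -0.16, 0, -0.65, 0, 1.55, 0.5]
    - [0, -0.19, 0, -0.8, 0, 1.9, 0.5]
    - [0, -0.19, 0, -0.8, 0, 1.9, 0.5]

```text
t: 5.55
ee_pos: [0.6086, 0.1348, 0.0996]
orientation: [-2.415, -1.948, -0.076]
force: [0.9, 5.7, 1.0]
gripper_width: 0.0094
```

Run:
```python
from h import *
fst()
for n,b in(('side',(155,130,160,120)),('scene',(265,130,120,90))):
    c=cam(n);x,y,w,h=b;cv2.imwrite(f'pics/{n}5.png',cv2.resize(c['color'][y:y+h,x:x+w,::-1],None,fx=5,fy=5))
c=cam('wrist','w5')
```

```text
t 5.55 pos [0.6086 0.1348 0.0996] ori [-2.415 -1.948 -0.076] F [0.9 5.7 1. ] T [ 1.25 -0.32 -0.13] w 0.0094
form xyz mm [ -0.4 120.6  99.6] tilt [-0.001  0.062 -0.003]
```

View pics/side5.png

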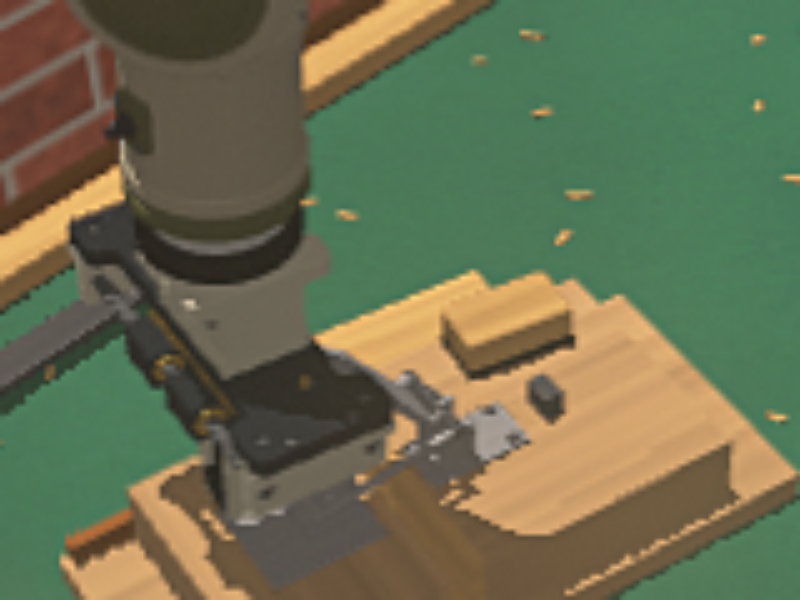

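View pics/w5.png

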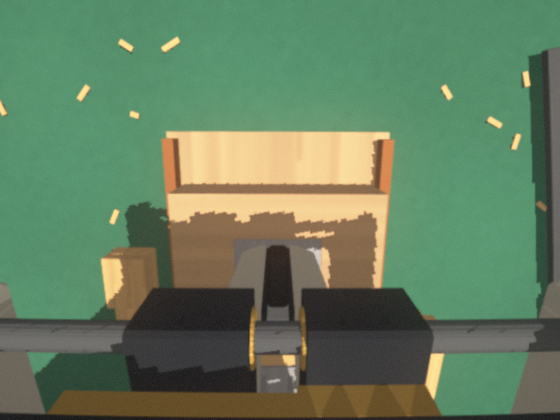

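Request:
jog_arm:
  series:
    - [0, 0, 0, 0, 0, 0, 0.5]
    - [0, 0, 0, 0, 0, 0, 0.5]

```text
t: 5.9
ee_pos: [0.6085, 0.1337, 0.1001]
orientation: [-2.416, -1.945, -0.078]
force: [0.9, 5.9, 1.1]
gripper_width: 0.01
```

Run:
```python
from h import *
s=fst();goto(*hand((81.5,84),-.245),s=s)
```

```text
t 5.9 pos [0.6085 0.1337 0.1001] ori [-2.416 -1.945 -0.078] F [0.9 5.9 1.1] T [ 1.17 -0.2  -0.09] w 0.01
form xyz mm [ -0.3 119.5 100.1] tilt [-0.001  0.063 -0.001]
row [0.001, -0.058, 0.001] [-0.34, 0.03, 0.66] deg 3.3
```

Request:
jog_arm:
  series:
    - [0, -0.03, 0, -0.25, 0, 0.3, 0.5]
    - [0, -0.06, 0, -0.4, 0, 0.6, 0.5]
    - [0, -0.06, 0, -0.4, 0, 0.6, 0.5]
    - [0, -0.06, 0, -0.4, 0, 0.6, 0.5]

```text
t: 6.3
ee_pos: [0.6076, 0.1295, 0.0936]
orientation: [-2.447, -1.969, -0.004]
force: [1.1, 5.7, 2.2]
gripper_width: 0.0094
```

```bash
cat >> h.py <<'E'
def barpos():
    s=fst();al=(RD.inv()*R.from_rotvec(s['orientation'])).as_rotvec()[1];b=al-A0
    q=w2f(s['ee_pos'])[1:]-rot(b,np.array([28,32])+G*np.array([np.sin(A0),-np.cos(A0)]))
    print('bar est if rigid',q.round(1),'b',round(b,3),'force form y,z',round(float(s['force']@FY),1),round(float(s['force'][2]),1));return s
E
python3 - <<'E'
from h import *
s=barpos();goto(*hand((81,79),-.31),s=s)
E
```

```text
t 6.3 pos [0.6076 0.1295 0.0936] ori [-2.447 -1.969 -0.004] F [1.1 5.7 2.2] T [ 0.93 -0.26 -0.07] w 0.0094
form xyz mm [ -0.3 115.2  93.6] tilt [-0.001  0.002 -0.001]
bar est if rigid [80.2 84.5] b -0.248 force form y,z 5.8 2.2
row [0.001, -0.062, 0.001] [0.13, 0.03, 0.77] deg 3.6
```

Request:
jog_arm:
  series:
    - [0, -0.02, 0, 0.0, 0, 0.2, 0.5]
    - [0, -0.04, 0, 0.05, 0, 0.4, 0.5]
    - [0, -0.06, 0, 0.1, 0, 0.6, 0.5]
    - [0, -0.06, 0, 0.1, 0, 0.6, 0.5]
    - [0, -0.06, 0, 0.1, 0, 0.6, 0.5]

```text
t: 6.8
ee_pos: [0.6072, 0.1286, 0.0869]
orientation: [2.418, 1.944, -0.075]
force: [1.0, -1.6, -2.8]
gripper_width: 0.01
```

Run:
```python
from h import *
s=barpos();goto(*hand((80.5,76),-.345),s=s)
```

```text
t 6.8 pos [0.6072 0.1286 0.0869] ori [ 2.418  1.944 -0.075] F [ 1.  -1.6 -2.8] T [-0.17 -0.4   0.03] w 0.01
form xyz mm [ -0.5 114.3  86.9] tilt [ 0.001 -0.061 -0.   ]
bar est if rigid [78.7 80. ] b -0.311 force form y,z -1.3 -2.8
row [-0.001, -0.034, 0.0] [0.23, 0.05, 0.5] deg 1.9
```

Request:
jog_arm:
  series:
    - [0, -0.01, 0, 0.2, 0, 0.1, 0.5]
    - [0, -0.025, 0, 0.2, 0, 0.2, 0.5]
    - [0, -0.025, 0, 0.2, 0, 0.25, 0.5]
    - [0, -0.025, 0, 0.2, 0, 0.25, 0.5]

```text
t: 7.2
ee_pos: [0.6077, 0.1309, 0.0846]
orientation: [2.405, 1.934, -0.104]
force: [0.9, -5.0, -2.5]
gripper_width: 0.0098
```

Run:
```python
from h import *
s=barpos();c=cam('wrist','w6');goto(*hand((80.5,75),-.36),s=s)
```

```text
t 7.2 pos [0.6077 0.1309 0.0846] ori [ 2.405  1.934 -0.104] F [ 0.9 -5.  -2.5] T [-0.74 -0.26 -0.  ] w 0.0098
form xyz mm [ -0.5 116.6  84.6] tilt [ 0.    -0.086 -0.   ]
bar est if rigid [80.9 78.5] b -0.336 force form y,z -4.7 -2.5
row [-0.0, -0.024, 0.0] [0.01, 0.06, 0.44] deg 1.4
```

View pics/w6.png

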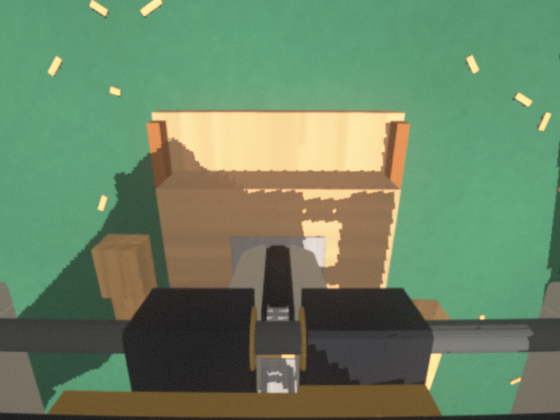

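The tab is still held at (277,275). I lower in small steps and watch Fz.

Request:
jog_arm:
  series:
    - [0, -0.005, 0, 0, 0, 0.07, 0.5]
    - [0, -0.01, 0, 0, 0, 0.13, 0.5]
    - [0, -0.015, 0, 0, 0, 0.2, 0.5]
    - [0, -0.015, 0, 0, 0, 0.2, 0.5]

```text
t: 7.65
ee_pos: [0.6078, 0.1313, 0.0827]
orientation: [2.397, 1.929, -0.12]
force: [-0.5, -4.5, -1.1]
gripper_width: 0.0096
```

```bash
python3 -c "
from h import *
barpos()"
```

```text
t 7.65 pos [0.6078 0.1313 0.0827] ori [ 2.397  1.929 -0.12 ] F [-0.5 -4.5 -1.1] T [-0.74 -0.22 -0.03] w 0.0096
form xyz mm [ -0.5 117.   82.7] tilt [-0.    -0.1   -0.001]
bar est if rigid [81.2 77.1] b -0.35 force form y,z -4.6 -1.1
```

Request:
jog_arm:
  series:
    - [0, -0.005, 0, 0, 0, 0.05, 0.5]
    - [0, -0.01, 0, 0, 0, 0.1, 0.5]
    - [0, -0.01, 0, 0, 0, 0.1, 0.5]

```text
t: 7.95
ee_pos: [0.6078, 0.1313, 0.0816]
orientation: [2.392, 1.924, -0.132]
force: [1.1, -3.7, -1.8]
gripper_width: 0.0099
```

```bash
python3 -c "
from h import *
barpos()"
```

```text
t 7.95 pos [0.6078 0.1313 0.0816] ori [ 2.392  1.924 -0.132] F [ 1.1 -3.7 -1.8] T [-0.5  -0.29  0.02] w 0.0099
form xyz mm [ -0.5 117.   81.6] tilt [-0.    -0.11  -0.001]
bar est if rigid [81.1 76.4] b -0.36 force form y,z -3.4 -1.8
```

Request:
jog_arm:
  series:
    - [0, -0.004, 0, 0, 0, 0.05, 0.5]
    - [0, -0.008, 0, -0.05, 0, 0.1, 0.5]
    - [0, -0.008, 0, -0.05, 0, 0.1, 0.5]

```text
t: 8.25
ee_pos: [0.6078, 0.1312, 0.0808]
orientation: [2.387, 1.922, -0.14]
force: [1.4, -2.2, -2.3]
gripper_width: 0.01
```

```bash
python3 -c "
from h import *
barpos()"
```

```text
t 8.25 pos [0.6078 0.1312 0.0808] ori [ 2.387  1.922 -0.14 ] F [ 1.4 -2.2 -2.3] T [ 0.08 -0.3  -0.03] w 0.01
form xyz mm [ -0.5 116.9  80.8] tilt [-0.    -0.117 -0.001]
bar est if rigid [81.  75.9] b -0.367 force form y,z -1.8 -2.3
```

Request:
jog_arm:
  series:
    - [0, -0.004, 0, 0, 0, 0.05, 0.5]
    - [0, -0.008, 0, -0.0, 0, 0.1, 0.5]
    - [0, -0.008, 0, -0.0, 0, 0.1, 0.5]

```text
t: 8.55
ee_pos: [0.6078, 0.1312, 0.0798]
orientation: [2.383, 1.918, -0.149]
force: [1.5, 1.0, -0.9]
gripper_width: 0.0098
```

```bash
python3 -c "
from h import *
barpos()"
```

```text
t 8.55 pos [0.6078 0.1312 0.0798] ori [ 2.383  1.918 -0.149] F [ 1.5  1.  -0.9] T [ 0.54 -0.33 -0.01] w 0.0098
form xyz mm [ -0.5 116.9  79.8] tilt [-0.    -0.125 -0.001]
bar est if rigid [81.  75.2] b -0.375 force form y,z 1.3 -0.9
```

Request:
jog_arm:
  series:
    - [0, 0, 0, 0, 0, 0.05, 0.5]
    - [0, 0, 0, -0.0, 0, 0.1, 0.5]
    - [0, 0, 0, -0.0, 0, 0.1, 0.5]

```text
t: 8.85
ee_pos: [0.6078, 0.1311, 0.0791]
orientation: [2.383, 1.918, -0.148]
force: [1.1, 4.2, 2.1]
gripper_width: 0.01
```

```bash
python3 -c "
from h import *
barpos()"
```

```text
t 8.85 pos [0.6078 0.1311 0.0791] ori [ 2.383  1.918 -0.148] F [1.1 4.2 2.1] T [ 0.6  -0.15 -0.06] w 0.01
form xyz mm [ -0.4 116.8  79.1] tilt [-0.001 -0.125 -0.001]
bar est if rigid [80.9 74.5] b -0.375 force form y,z 4.4 2.1
```

Request:
jog_arm:
  series:
    - [0, 0, 0, 0, 0, 0.05, 0.5]
    - [0, 0, 0, -0.0, 0, 0.1, 0.5]
    - [0, 0, 0, -0.0, 0, 0.1, 0.5]

```text
t: 9.15
ee_pos: [0.6078, 0.1309, 0.0781]
orientation: [2.383, 1.918, -0.148]
force: [1.9, 4.8, 4.5]
gripper_width: 0.0098
```

```bash
python3 -c "
from h import *
barpos()"
```

```text
t 9.15 pos [0.6078 0.1309 0.0781] ori [ 2.383  1.918 -0.148] F [1.9 4.8 4.5] T [ 0.71 -0.19 -0.07] w 0.0098
form xyz mm [ -0.4 116.6  78.1] tilt [-0.001 -0.125 -0.001]
bar est if rigid [80.7 73.4] b -0.375 force form y,z 5.1 4.5
```

Request:
jog_arm:
  series:
    - [0, 0, 0, 0, 0, 0.05, 0.5]
    - [0, 0, 0, -0.0, 0, 0.1, 0.5]
    - [0, 0, 0, -0.0, 0, 0.1, 0.5]

```text
t: 9.45
ee_pos: [0.6079, 0.1309, 0.0778]
orientation: [2.383, 1.918, -0.148]
force: [-1.0, 5.2, 10.8]
gripper_width: 0.0095
```

```bash
python3 -c "
from h import *
barpos()
c=cam('wrist','w7');np.savez('w7.npz',**c)
for n,b in(('side',(155,130,160,120)),('scene',(265,130,120,90))):
    c=cam(n);x,y,w,h=b;cv2.imwrite(f'pics/{n}7.png',cv2.resize(c['color'][y:y+h,x:x+w,::-1],None,fx=5,fy=5))
"
```

```text
t 9.45 pos [0.6079 0.1309 0.0778] ori [ 2.383  1.918 -0.148] F [-1.   5.2 10.8] T [ 0.56  0.18 -0.13] w 0.0095
form xyz mm [ -0.3 116.6  77.8] tilt [-0.001 -0.125 -0.001]
bar est if rigid [80.7 73.1] b -0.375 force form y,z 4.9 10.8
```

View pics/scene7.png

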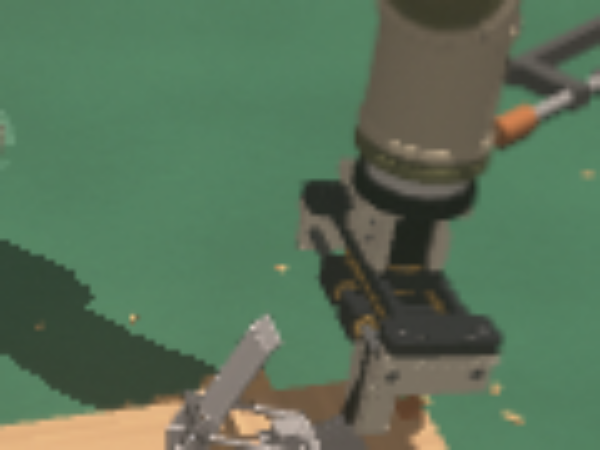

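View pics/side7.png

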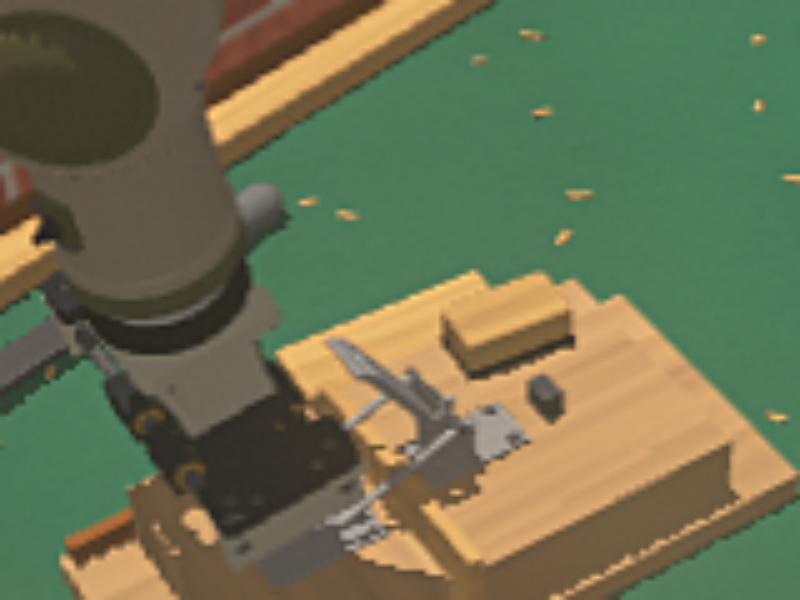

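Contact is at a bar height of about 73 mm (Fz jumped to 10.8 N). I ease off slightly and draw in -y.

Request:
jog_arm:
  series:
    - [0, 0, 0, 0, 0, -0.05, 0.5]
    - [0, 0, 0, -0.15, 0, -0.03, 0.5]
    - [0, 0, 0, -0.3, 0, -0.01, 0.5]
    - [0, 0, 0, -0.45, 0, 0.01, 0.5]
    - [0, 0, 0, -0.5, 0, 0.01, 0.5]

```text
t: 10.1
ee_pos: [0.6068, 0.1263, 0.0777]
orientation: [2.383, 1.919, -0.147]
force: [1.0, 6.5, 4.4]
gripper_width: 0.0099
```

```bash
python3 -c "
from h import *
barpos()"
```

```text
t 10.1 pos [0.6068 0.1263 0.0777] ori [ 2.383  1.919 -0.147] F [1.  6.5 4.4] T [ 0.91 -0.21 -0.09] w 0.0099
form xyz mm [ -0.4 111.9  77.7] tilt [-0.001 -0.124 -0.001]
bar est if rigid [76.  73.1] b -0.374 force form y,z 6.5 4.4
```

Request:
jog_arm:
  series:
    - [0, 0, 0, -0.15, 0, 0.02, 0.5]
    - [0, 0, 0, -0.3, 0, 0.04, 0.5]
    - [0, 0, 0, -0.4, 0, 0.05, 0.5]
    - [0, 0, 0, -0.4, 0, 0.05, 0.5]

```text
t: 10.5
ee_pos: [0.606, 0.1225, 0.0778]
orientation: [2.383, 1.919, -0.147]
force: [0.2, 7.3, 4.8]
gripper_width: 0.0101
```

```bash
python3 -c "
from h import *
barpos()"
```

```text
t 10.5 pos [0.606  0.1225 0.0778] ori [ 2.383  1.919 -0.147] F [0.2 7.3 4.8] T [ 1.15 -0.14 -0.08] w 0.0101
form xyz mm [ -0.3 108.1  77.8] tilt [-0.001 -0.124 -0.001]
bar est if rigid [72.2 73.1] b -0.374 force form y,z 7.2 4.8
```

Request:
jog_arm:
  series:
    - [0, 0, 0, -0.1, 0, 0.01, 0.5]
    - [0, 0, 0, -0.15, 0, 0.02, 0.5]
    - [0, 0, 0, -0.15, 0, 0.02, 0.5]

```text
t: 10.8
ee_pos: [0.6059, 0.1219, 0.0778]
orientation: [2.383, 1.919, -0.145]
force: [1.0, 7.7, 5.6]
gripper_width: 0.0098
```

```bash
python3 -c "
from h import *
barpos()"
```

```text
t 10.8 pos [0.6059 0.1219 0.0778] ori [ 2.383  1.919 -0.145] F [1.  7.7 5.6] T [ 1.55 -0.19 -0.14] w 0.0098
form xyz mm [ -0.3 107.4  77.8] tilt [-0.001 -0.123 -0.002]
bar est if rigid [71.5 73.1] b -0.373 force form y,z 7.7 5.6
```

Request:
jog_arm:
  series:
    - [0, 0, 0, -0.1, 0, 0.01, 0.5]
    - [0, 0, 0, -0.2, 0, 0.02, 0.5]
    - [0, 0, 0, -0.2, 0, 0.02, 0.5]

```text
t: 11.1
ee_pos: [0.6059, 0.1217, 0.078]
orientation: [2.383, 1.921, -0.142]
force: [1.6, 10.8, 4.5]
gripper_width: 0.0099
```

```bash
python3 -c "
from h import *
barpos()"
```

```text
t 11.1 pos [0.6059 0.1217 0.078 ] ori [ 2.383  1.921 -0.142] F [ 1.6 10.8  4.5] T [ 2.41 -0.3  -0.12] w 0.0099
form xyz mm [ -0.3 107.2  78. ] tilt [-0.002 -0.12  -0.003]
bar est if rigid [71.3 73.2] b -0.37 force form y,z 10.9 4.5
```

Request:
jog_arm:
  series:
    - [0, 0, 0, -0.1, 0, 0.01, 0.5]
    - [0, 0, 0, -0.2, 0, 0.02, 0.5]
    - [0, 0, 0, -0.2, 0, 0.02, 0.5]

```text
t: 11.4
ee_pos: [0.6059, 0.1215, 0.0781]
orientation: [2.383, 1.923, -0.138]
force: [1.3, 15.8, 4.0]
gripper_width: 0.01
```

```bash
python3 -c "
from h import *
barpos()
c=cam('wrist','w8')
for n,b in(('side',(155,130,160,120)),('scene',(265,150,120,90))):
    c=cam(n);x,y,w,h=b;cv2.imwrite(f'pics/{n}8.png',cv2.resize(c['color'][y:y+h,x:x+w,::-1],None,fx=5,fy=5))
"
```

```text
t 11.4 pos [0.6059 0.1215 0.0781] ori [ 2.383  1.923 -0.138] F [ 1.3 15.8  4. ] T [ 3.3  -0.34 -0.11] w 0.01
form xyz mm [ -0.3 107.   78.1] tilt [-0.003 -0.118 -0.004]
bar est if rigid [71.1 73.2] b -0.368 force form y,z 15.7 4.0
```

View pics/scene8.png

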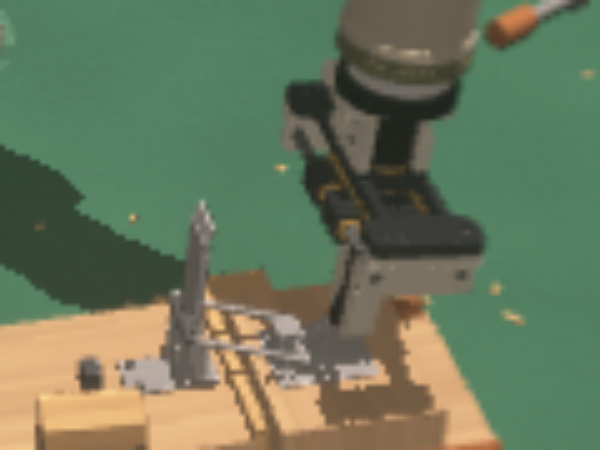

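View pics/side8.png

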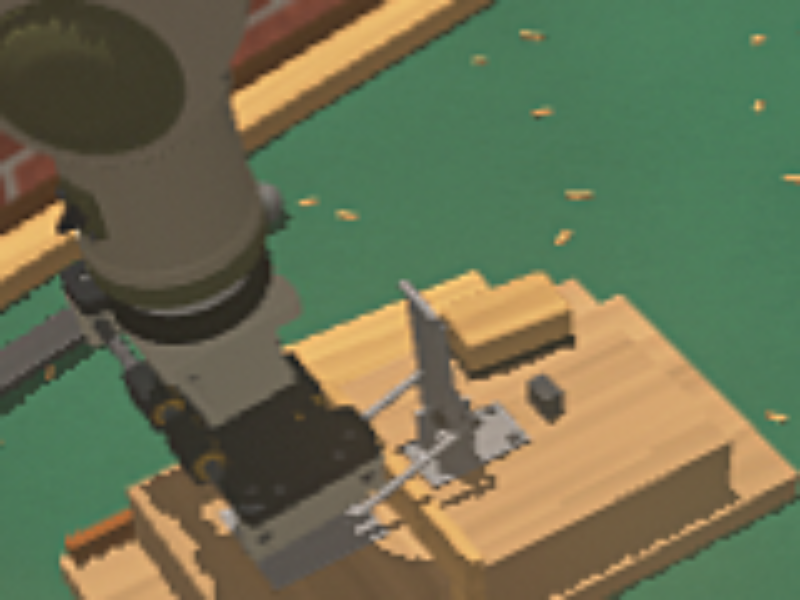

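The lever stands upright and Fy has risen to 16 N, so the bar is against the post. I relax a little and release.

Request:
jog_arm:
  series:
    - [0, 0, 0, 0.1, 0, -0.02, 0.5]
    - [0, 0, 0, 0.25, 0, -0.03, 0.5]
    - [0, 0, 0, 0.25, 0, -0.03, 0.5]

```text
t: 11.85
ee_pos: [0.6058, 0.1215, 0.0779]
orientation: [2.383, 1.921, -0.143]
force: [1.6, 9.9, 4.4]
gripper_width: 0.0101
```

```bash
python3 -c "
from h import *
barpos()"
```

```text
t 11.85 pos [0.6058 0.1215 0.0779] ori [ 2.383  1.921 -0.143] F [1.6 9.9 4.4] T [ 2.19 -0.28 -0.15] w 0.0101
form xyz mm [ -0.3 107.   77.9] tilt [-0.002 -0.121 -0.002]
bar est if rigid [71.1 73.2] b -0.371 force form y,z 10.1 4.4
```

Request:
jog_arm:
  series:
    - [0, 0, 0, 0, 0, 0, 1.3]
    - [0, 0, 0, 0, 0, 0, 2]
    - [0, 0, 0, 0, 0, 0, 3]
    - [0, 0, 0, 0, 0, 0, 3]

```text
t: 12.25
ee_pos: [0.6046, 0.1174, 0.0771]
orientation: [2.384, 1.916, -0.152]
force: [0.5, -0.8, 0.9]
gripper_width: 0.0285
```

```bash
python3 -c "
from h import *
barpos()"
```

```text
t 12.25 pos [0.6046 0.1174 0.0771] ori [ 2.384  1.916 -0.152] F [ 0.5 -0.8  0.9] T [ 0.06 -0.11  0.03] w 0.0285
form xyz mm [ -0.6 102.7  77.1] tilt [ 0.001 -0.127  0.   ]
bar est if rigid [66.8 72.6] b -0.377 force form y,z -0.7 0.9
```

Request:
jog_arm:
  series:
    - [0, 0, 0, 0, 0, -2, 3]
    - [0, 0, 0, 0, 0, -5, 3]
    - [0, 0, 0, 0, 0, -10, 3]
    - [0, 0, 0, 0, 0, -15, 3]
    - [0, 0.12, 0, -2, 0, -18, 1]
    - [0, 0.12, 0, -4, 0, -20, 0]
    - [0, 0.12, 0, -4, 0, -20, 0]
    - [0, 0.12, 0, -4, 0, -20, 0]

```text
t: 13.05
ee_pos: [0.6017, 0.1035, 0.2809]
orientation: [2.446, 1.965, -0.007]
force: [0.3, 0.9, -0.8]
gripper_width: 0.003
```

Run:
```python
from h import *
fst()
c=cam('wrist','w9');np.savez('w9.npz',**c)
c=cam('side');cv2.imwrite('pics/side9.png',cv2.resize(c['color'][160:280,155:315,::-1],None,fx=5,fy=5))
```

```text
t 13.05 pos [0.6017 0.1035 0.2809] ori [ 2.446  1.965 -0.007] F [ 0.3  0.9 -0.8] T [-0.09 -0.09 -0.01] w 0.003
form xyz mm [ -0.5  88.5 280.9] tilt [-0.    -0.006  0.001]
```

View pics/w9.png

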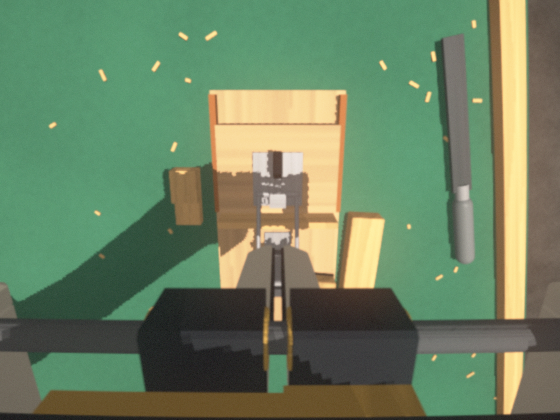

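View pics/side9.png

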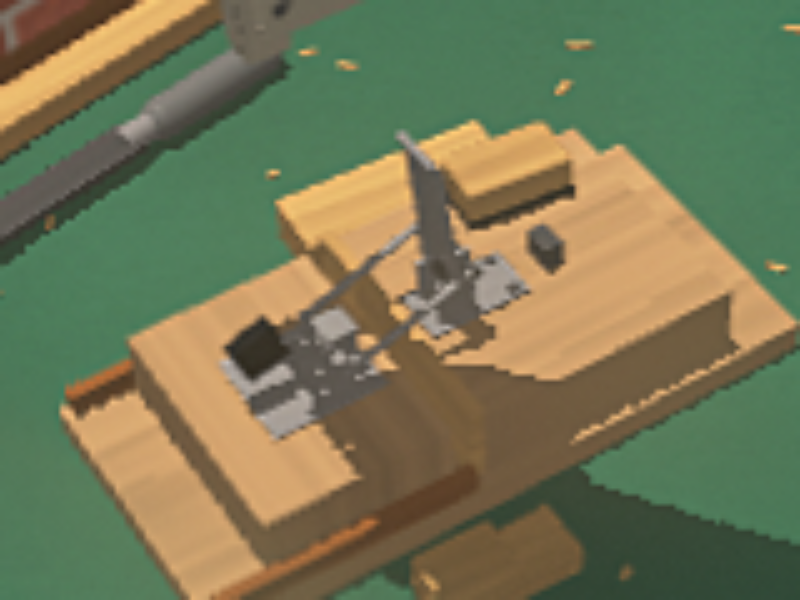

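The lip sits above the bar and the lever is upright, so the loop is hooked. Now I plan the push with closed fingers, tilted 0.6 rad.

```bash
cat >> h.py <<'E'
def push(th,gap=0,h=0,al=-.6,s=65):
    tx=np.array([np.cos(al),np.sin(al)]);n=np.array([np.sin(th),np.cos(th)])
    q=np.array([0,84])+s*np.array([-np.cos(th),np.sin(th)])+(h+gap+7.5*abs(tx@n))*n
    return f2w(*q),tilt(al)
E
python3 - <<'E'
from h import *
s=fst();goto(f2w(60,230),tilt(-.6),s=s);goto(*push(1.6,20),s=s)
c=dict(np.load('w9.npz'));P=world(c);q=(P-ORG)*1e3;Q=np.stack([q@FX,q@FY,q@FZ],-1)
m=(np.abs(Q[...,0])<10)&(Q[...,2]>110)&(Q[...,2]<190)&(Q[...,1]<60)&(c['range_z']>0)
print(m.sum());print(Q[m][::max(1,m.sum()//20)].round(0))
E
```

```text
t 13.15 pos [0.6012 0.1048 0.2796] ori [ 2.445  1.969 -0.01 ] F [-0.1  0.1  0.3] T [-0.01 -0.02 -0.  ] w 0.0007
form xyz mm [ -1.2  89.7 279.6] tilt [ 0.002 -0.007 -0.002]
row [-0.001, -0.593, 0.002] [-2.94, 0.13, 4.98] deg 34.0
row [-0.001, -0.593, 0.002] [-6.07, 0.14, 13.18] deg 34.0
179
[[ -2.   6. 111.]
 [ -0.   6. 114.]
 [  2.   6. 117.]
 [ -2.   7. 125.]
 [ -0.   8. 127.]
 [  2.   8. 130.]
 [ -1.   8. 135.]
 [  1.   8. 138.]
 [  3.   8. 140.]
 [ -1.   9. 146.]
 [  1.   9. 148.]
 [  3.   9. 150.]
 [ -1.  10. 156.]
 [  1.  10. 158.]
 [  3.  10. 161.]
 [ -1.  11. 165.]
 [  1.  11. 167.]
 [  3.  11. 170.]
 [ -1.  15. 180.]
 [  1.  14. 180.]
 [  3.  13. 180.]
 [ -1.  11. 181.]
 [  1.   9. 180.]]
```

Request:
jog_arm:
  series:
    - [0, -0.15, 0, -1, 0, 1, 0]
    - [0, -0.3, 0, -2, 0, 2, 0]
    - [0, -0.45, 0, -2.5, 0, 3.5, 0]
    - [0, -0.59, 0, -3, 0.1, 5, 0]
    - [0, -0.59, 0, -4, 0.1, 9, 0]
    - [0, -0.59, 0, -5, 0.1, 12, 0]
    - [0, -0.59, 0, -5.5, 0.1, 13, 0]
    - [0, -0.59, 0, -5.5, 0.1, 13, 0]
    - [0, -0.59, 0, -5.5, 0.1, 13, 0]

```text
t: 14.05
ee_pos: [0.5913, 0.05, 0.1518]
orientation: [2.1, 1.69, -0.644]
force: [-0.5, -1.4, 0.3]
gripper_width: 0.0009
```

Run:
```python
from h import *
s=fst()
goto(*push(1.66,0,3),s=s)
for i in range(0,9):
    th=1.66-.2*i;print(round(th,2));goto(*push(th,0,3),s=s)
c=cam('side');cv2.imwrite('pics/side10.png',cv2.resize(c['color'][160:280,155:315,::-1],None,fx=5,fy=5))
```

```text
t 14.05 pos [0.5913 0.05   0.1518] ori [ 2.1    1.69  -0.644] F [-0.5 -1.4  0.3] T [ 0.52 -0.2   0.02] w 0.0009
form xyz mm [  0.9  34.1 151.8] tilt [-0.001 -0.595 -0.001]
row [0.001, -0.005, 0.0] [-1.34, -0.09, 1.38] deg 0.3
1.66
row [0.001, -0.005, 0.0] [-1.34, -0.09, 1.38] deg 0.3
1.46
row [0.001, -0.005, 0.0] [-2.58, -0.09, 2.02] deg 0.3
1.26
row [0.001, -0.005, 0.0] [-3.67, -0.09, 2.92] deg 0.3
1.06
row [0.001, -0.005, 0.0] [-4.55, -0.09, 4.05] deg 0.3
0.86
row [0.001, -0.005, 0.0] [-5.17, -0.09, 5.35] deg 0.3
0.66
row [0.001, -0.005, 0.0] [-5.48, -0.09, 6.76] deg 0.3
0.46
row [0.001, -0.005, 0.0] [-5.52, -0.1, 8.0] deg 0.3
0.26
row [0.001, -0.005, 0.0] [-5.34, -0.1, 9.15] deg 0.3
0.06
row [0.001, -0.005, 0.0] [-4.96, -0.1, 10.25] deg 0.3
```

View pics/side10.png

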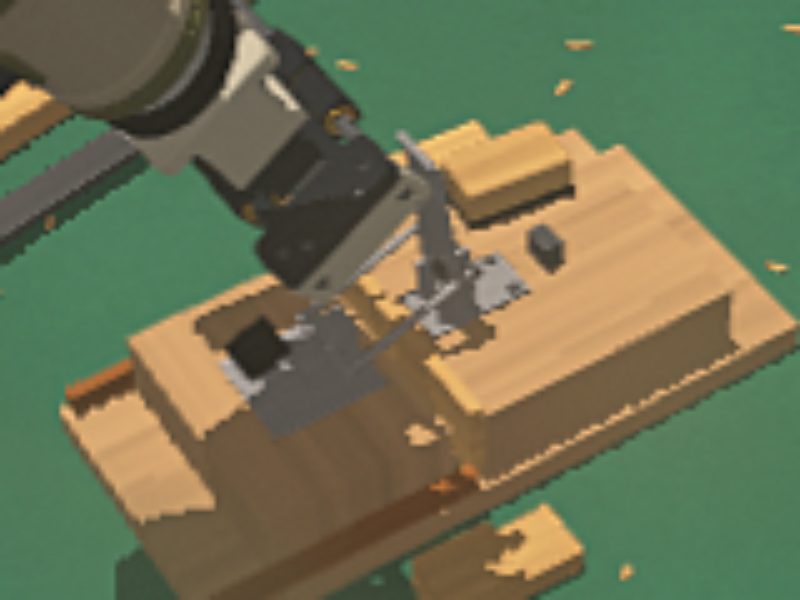

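The fingers are clear of the tab and in front of the upright lever. Approach gently.

Request:
jog_arm:
  series:
    - [0, 0, 0, -0.5, -0.1, 0.7, 0]
    - [0, 0, 0, -1.0, -0.1, 1.2, 0]
    - [0, 0, 0, -1.3, -0.1, 1.38, 0]
    - [0, 0, 0, -1.5, -0.1, 1.5, 0]
    - [0, 0, 0, -1.7, -0.1, 1.6, 0]
    - [0, 0, 0, -1.7, -0.1, 1.6, 0]

```text
t: 14.7
ee_pos: [0.5855, 0.0282, 0.148]
orientation: [2.101, 1.691, -0.641]
force: [0.8, 5.0, 2.3]
gripper_width: 0.0006
```

```bash
cat > pp.py <<'E'
from h import *
import sys
s=fst();print('F form y,z',round(float(s['force']@FY),1),round(float(s['force'][2]),1))
for th in map(float,sys.argv[1:]): print(th);goto(*push(th,0,3,al=-.6),s=s)
E
python3 pp.py 1.5 1.4 1.3 1.2
```

```text
t 14.7 pos [0.5855 0.0282 0.148 ] ori [ 2.101  1.691 -0.641] F [0.8 5.  2.3] T [ 1.14 -0.24 -0.09] w 0.0006
form xyz mm [ -0.2  11.6 148. ] tilt [-0.002 -0.593 -0.001]
F form y,z 5.0 2.3
1.5
row [0.002, -0.007, 0.0] [-0.68, 0.02, 0.29] deg 0.4
1.4
row [0.002, -0.007, 0.0] [-1.27, 0.01, 0.68] deg 0.4
1.3
row [0.002, -0.007, 0.0] [-1.81, 0.01, 1.14] deg 0.4
1.2
row [0.002, -0.007, 0.0] [-2.31, 0.01, 1.66] deg 0.4
```

Contact at 5 N. I follow the arc.

Request:
jog_arm:
  series:
    - [0, 0, 0, -0.3, 0, 0.12, 0]
    - [0, 0, 0, -0.55, 0, 0.22, 0]
    - [0, 0, 0, -0.8, 0, 0.35, 0]
    - [0, 0, 0, -1.05, 0, 0.5, 0]
    - [0, 0, 0, -1.27, 0, 0.68, 0]
    - [0, 0, 0, -1.27, 0, 0.68, 0]

```text
t: 15.3
ee_pos: [0.5826, 0.0158, 0.1483]
orientation: [2.102, 1.694, -0.638]
force: [1.9, 7.4, -3.8]
gripper_width: 0.0004
```

```bash
python3 pp.py 1.3 1.2 1.1 1.0 .9
python3 - <<'E'
from h import *
c=cam('side');cv2.imwrite('pics/side11.png',cv2.resize(c['color'][160:280,155:315,::-1],None,fx=5,fy=5))
c=cam('scene');cv2.imwrite('pics/scene11.png',cv2.resize(c['color'][150:250,245:375,::-1],None,fx=5,fy=5))
E
```

```text
t 15.3 pos [0.5826 0.0158 0.1483] ori [ 2.102  1.694 -0.638] F [ 1.9  7.4 -3.8] T [ 2.54 -0.62 -0.01] w 0.0004
form xyz mm [ -0.3  -1.2 148.3] tilt [-0.002 -0.59  -0.002]
F form y,z 7.6 -3.8
1.3
row [0.002, -0.01, 0.002] [-0.74, 0.02, 0.45] deg 0.6
1.2
row [0.002, -0.01, 0.002] [-1.23, 0.02, 0.96] deg 0.6
1.1
row [0.002, -0.01, 0.002] [-1.67, 0.02, 1.53] deg 0.6
1.0
row [0.002, -0.01, 0.002] [-2.04, 0.02, 2.14] deg 0.6
0.9
row [0.002, -0.01, 0.002] [-2.35, 0.02, 2.8] deg 0.6
```

View pics/scene11.png

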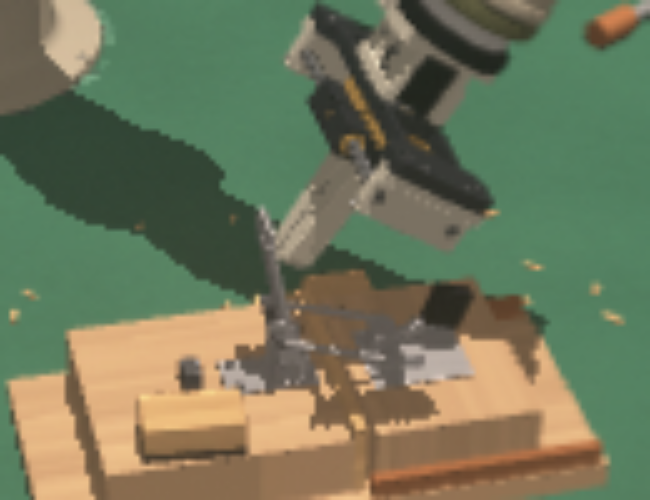

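Request:
jog_arm:
  series:
    - [0, 0, 0, -0.27, 0, 0.22, 0]
    - [0, 0, 0, -0.55, 0, 0.46, 0]
    - [0, 0, 0, -0.8, 0, 0.71, 0]
    - [0, 0, 0, -1.05, 0, 0.98, 0]
    - [0, 0, 0, -1.05, 0, 0.98, 0]

```text
t: 15.9
ee_pos: [0.5797, 0.0023, 0.1461]
orientation: [2.102, 1.694, -0.637]
force: [1.4, 8.9, -2.4]
gripper_width: 0.0003
```

```bash
python3 pp.py 1.2 1.1 1.0 .9 .8 .7
```

```text
t 15.9 pos [0.5797 0.0023 0.1461] ori [ 2.102  1.694 -0.637] F [ 1.4  8.9 -2.4] T [ 2.54 -0.57 -0.06] w 0.0003
form xyz mm [ -0.2 -15.1 146.1] tilt [-0.002 -0.59  -0.002]
F form y,z 9.0 -2.4
1.2
row [0.002, -0.01, 0.002] [-0.2, 0.02, 0.01] deg 0.6
1.1
row [0.002, -0.01, 0.002] [-0.64, 0.02, 0.58] deg 0.6
1.0
row [0.002, -0.01, 0.002] [-1.02, 0.01, 1.19] deg 0.6
0.9
row [0.002, -0.01, 0.002] [-1.32, 0.01, 1.85] deg 0.6
0.8
row [0.002, -0.01, 0.002] [-1.56, 0.01, 2.53] deg 0.6
0.7
row [0.002, -0.01, 0.002] [-1.71, 0.01, 3.24] deg 0.6
```

Request:
jog_arm:
  series:
    - [0, 0, 0, -0.22, 0, 0.28, 0]
    - [0, 0, 0, -0.44, 0, 0.57, 0]
    - [0, 0, 0, -0.64, 0, 0.87, 0]
    - [0, 0, 0, -0.82, 0, 1.18, 0]
    - [0, 0, 0, -0.82, 0, 1.18, 0]

```text
t: 16.4
ee_pos: [0.5769, -0.0112, 0.1412]
orientation: [2.101, 1.694, -0.638]
force: [1.4, 7.5, -0.8]
gripper_width: 0.0003
```

```bash
python3 pp.py 1.0 .9 .8 .7
python3 - <<'E'
from h import *
c=cam('side');cv2.imwrite('pics/side12.png',cv2.resize(c['color'][160:280,155:315,::-1],None,fx=5,fy=5))
c=cam('scene');cv2.imwrite('pics/scene12.png',cv2.resize(c['color'][150:250,245:375,::-1],None,fx=5,fy=5))
E
```

```text
t 16.4 pos [ 0.5769 -0.0112  0.1412] ori [ 2.101  1.694 -0.638] F [ 1.4  7.5 -0.8] T [ 2.12 -0.44 -0.06] w 0.0003
form xyz mm [-1.000e-01 -2.890e+01  1.412e+02] tilt [-0.002 -0.591 -0.002]
F form y,z 7.6 -0.8
1.0
row [0.003, -0.009, 0.001] [-0.14, 0.01, 0.02] deg 0.6
0.9
row [0.003, -0.009, 0.001] [-0.45, 0.0, 0.67] deg 0.6
0.8
row [0.003, -0.009, 0.001] [-0.68, 0.0, 1.36] deg 0.6
0.7
row [0.003, -0.009, 0.001] [-0.84, 0.0, 2.06] deg 0.6
```

View pics/scene12.png

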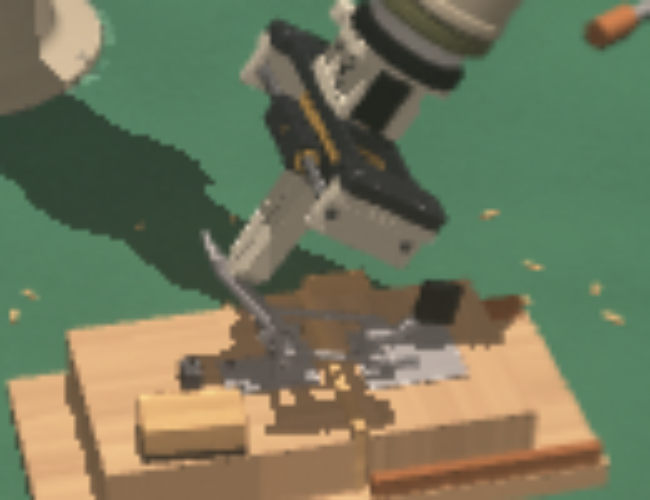

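View pics/side12.png

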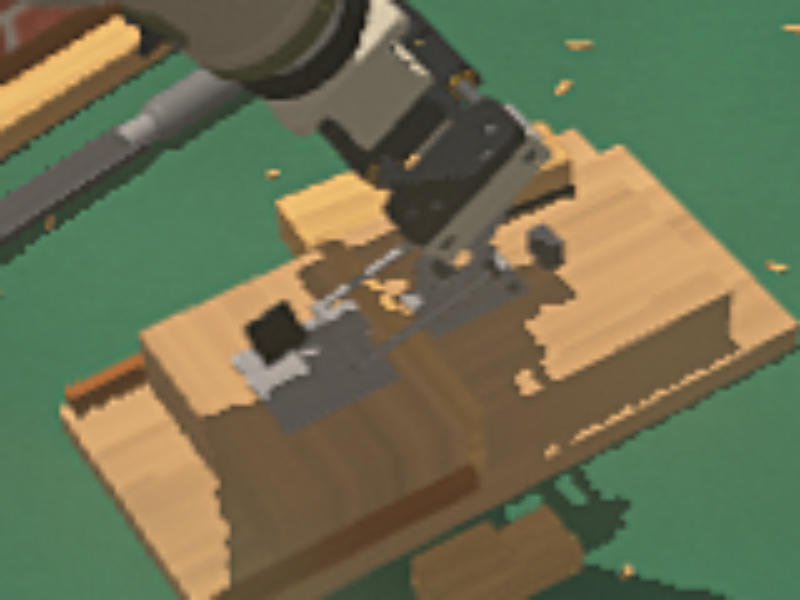

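The sliding half is moving in and the lever is near 1 rad. Continue.

Request:
jog_arm:
  series:
    - [0, 0, 0, -0.16, 0, 0.32, 0]
    - [0, 0, 0, -0.31, 0, 0.66, 0]
    - [0, 0, 0, -0.43, 0, 1.0, 0]
    - [0, 0, 0, -0.54, 0, 1.34, 0]
    - [0, 0, 0, -0.54, 0, 1.34, 0]

```text
t: 17.0
ee_pos: [0.5741, -0.0242, 0.1335]
orientation: [2.101, 1.692, -0.64]
force: [0.8, 3.9, 0.9]
gripper_width: 0.0004
```

```bash
python3 pp.py .8 .7 .6 .5 .4 .3
```

```text
t 17.0 pos [ 0.5741 -0.0242  0.1335] ori [ 2.101  1.692 -0.64 ] F [0.8 3.9 0.9] T [ 1.3  -0.4  -0.04] w 0.0004
form xyz mm [ -0.  -42.1 133.5] tilt [-0.002 -0.593 -0.001]
F form y,z 3.9 0.9
0.8
row [0.002, -0.007, 0.001] [-0.01, 0.0, -0.02] deg 0.4
0.7
row [0.002, -0.007, 0.001] [-0.16, 0.0, 0.69] deg 0.4
0.6
row [0.002, -0.007, 0.001] [-0.24, 0.0, 1.41] deg 0.4
0.5
row [0.002, -0.007, 0.001] [-0.25, -0.0, 1.98] deg 0.4
0.4
row [0.002, -0.007, 0.001] [-0.21, -0.0, 2.56] deg 0.4
0.3
row [0.002, -0.007, 0.001] [-0.11, -0.0, 3.13] deg 0.4
```

Request:
jog_arm:
  series:
    - [0, 0, 0, -0.1, 0, 0.35, 0]
    - [0, 0, 0, -0.16, 0, 0.7, 0]
    - [0, 0, 0, -0.22, 0, 1.05, 0]
    - [0, 0, 0, -0.25, 0, 1.4, 0]
    - [0, 0, 0, -0.25, 0, 1.4, 0]

```text
t: 17.5
ee_pos: [0.5713, -0.0357, 0.1234]
orientation: [2.1, 1.689, -0.645]
force: [1.2, 0.9, 0.4]
gripper_width: 0.0003
```

```bash
python3 pp.py .6 .5 .4 .3 .2
python3 - <<'E'
from h import *
c=cam('scene');cv2.imwrite('pics/scene13.png',cv2.resize(c['color'][150:250,245:375,::-1],None,fx=5,fy=5))
E
```

```text
t 17.5 pos [ 0.5713 -0.0357  0.1234] ori [ 2.1    1.689 -0.645] F [1.2 0.9 0.4] T [ 0.72 -0.28  0.05] w 0.0003
form xyz mm [ -0.3 -54.  123.4] tilt [-0.    -0.596 -0.   ]
F form y,z 1.1 0.4
0.6
row [0.0, -0.004, 0.0] [0.18, 0.03, -0.1] deg 0.2
0.5
row [0.0, -0.004, 0.0] [0.17, 0.03, 0.48] deg 0.2
0.4
row [0.0, -0.004, 0.0] [0.21, 0.03, 1.05] deg 0.2
0.3
row [0.0, -0.004, 0.0] [0.31, 0.03, 1.62] deg 0.2
0.2
row [0.0, -0.004, 0.0] [0.45, 0.03, 2.19] deg 0.2
```

View pics/scene13.png

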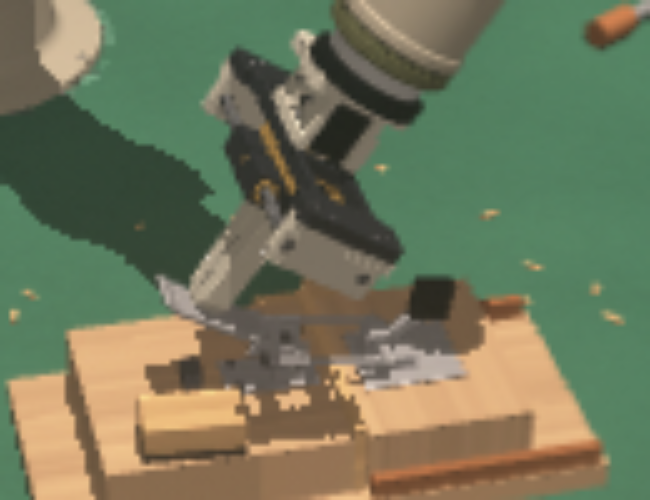

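Request:
jog_arm:
  series:
    - [0, 0, 0, 0.0, 0, 0.3, 0]
    - [0, 0, 0, 0.05, 0, 0.6, 0]
    - [0, 0, 0, 0.1, 0, 0.9, 0]
    - [0, 0, 0, 0.15, 0, 1.2, 0]
    - [0, 0, 0, 0.2, 0, 1.5, 0]
    - [0, 0, 0, 0.2, 0, 1.5, 0]

```text
t: 18.15
ee_pos: [0.5694, -0.0423, 0.1093]
orientation: [2.1, 1.689, -0.647]
force: [0.2, 0.2, 0.4]
gripper_width: 0.0004
```

```bash
python3 pp.py .3 .2 .1
python3 - <<'E'
from h import *
c=cam('scene');cv2.imwrite('pics/scene14.png',cv2.resize(c['color'][150:250,245:375,::-1],None,fx=5,fy=5))
E
```

```text
t 18.15 pos [ 0.5694 -0.0423  0.1093] ori [ 2.1    1.689 -0.647] F [0.2 0.2 0.4] T [ 0.48 -0.22 -0.  ] w 0.0004
form xyz mm [ -0.7 -60.8 109.3] tilt [ 0.001 -0.597 -0.   ]
F form y,z 0.3 0.4
0.3
row [-0.001, -0.003, 0.001] [0.09, 0.07, 0.08] deg 0.2
0.2
row [-0.001, -0.003, 0.001] [0.23, 0.07, 0.64] deg 0.2
0.1
row [-0.001, -0.003, 0.001] [0.43, 0.08, 1.19] deg 0.2
```

View pics/scene14.png

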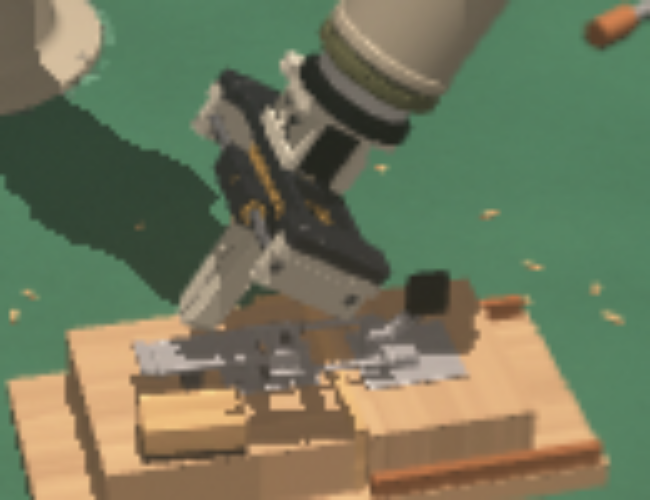

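The lever has snapped flat. I retract and inspect.

Request:
jog_arm:
  series:
    - [0, 0, 0, 0, 0, -3, 0]
    - [0, 0, 0, 0, 0, -7, 0]
    - [0, 0.15, 0, -2, 0, -12, 0]
    - [0, 0.3, 0, -4, 0, -17, 0]
    - [0, 0.45, 0, -7, 0, -21, 0]
    - [0, 0.6, 0, -10, 0, -22, 0]
    - [0, 0.6, 0, -14, 0, -22, 0]
    - [0, 0.6, 0, -18, 0, -22, 0]
    - [0, 0.6, 0, -18, 0, -22, 0]
    - [0, 0.6, 0, -18, 0, -22, 0]

```text
t: 19.2
ee_pos: [0.5641, -0.0674, 0.3934]
orientation: [-2.448, -1.966, -0.006]
force: [-0.5, 0.1, -0.4]
gripper_width: 0.0008
```

Run:
```python
from h import *
fst()
c=cam('wrist','w15');np.savez('w15.npz',**c)
cv2.imwrite('pics/w15z.png',cv2.resize(c['color'][40:260,150:450,::-1],None,fx=2.6,fy=2.6))
s=cam('side');cv2.imwrite('pics/side15.png',cv2.resize(s['color'][160:280,155:315,::-1],None,fx=5,fy=5))
P=world(c);q=(P-ORG)*1e3;Q=np.stack([q@FX,q@FY,q@FZ],-1);
def pr(x0,x1):
    for y in range(-110,150,6):
        m=(Q[...,0]>x0)&(Q[...,0]<x1)&(np.abs(Q[...,1]-y)<3)&(c['range_z']>0)
        if m.sum():print((y,round(float(np.median(Q[...,2][m])),1)),end=' ')
    print()
pr(-4,4);pr(15,17.5)
```

```text
t 19.2 pos [ 0.5641 -0.0674  0.3934] ori [-2.448 -1.966 -0.006] F [-0.5  0.1 -0.4] T [-0.   -0.09  0.02] w 0.0008
form xyz mm [ -0.5 -86.4 393.4] tilt [-0.001  0.004  0.001]
(-110, 61.6) (-104, 62.1) (-98, 91.8) (-92, 426.6) (-86, 425.2) (-80, 426.3) (-74, 490.4) (-68, 506.8) (-62, 503.0) (-56, 500.2) (-50, 496.0) (-44, 89.4) (-38, 89.9) (-32, 89.6) (-26, 89.5) (-20, 84.1) (-14, 65.0) (-8, 64.3) (-2, 88.1) (4, 64.4) (10, 64.2) (16, 63.2) (22, 61.4) (28, 69.3) (34, 64.4) (40, 61.2) (46, 64.1) (52, 87.4) (58, 87.4) (64, 87.5) (70, 91.1) (76, 104.1) (82, 122.1) (88, 121.6) (94, 122.0) (100, 121.9) (106, 119.6) (118, 61.7) (124, 61.3) (130, 61.2) (136, 61.2) 
(-110, 61.7) (-104, 61.0) (-92, 87.2) (-86, 87.4) (-80, 431.6) (-74, 88.1) (-68, 507.0) (-62, 503.2) (-56, 503.0) (-50, 496.7) (-44, 88.2) (-38, 88.1) (-32, 88.6) (-26, 90.1) (-20, 86.5) (-14, 90.4) (-8, 89.5) (-2, 89.7) (4, 62.9) (10, 63.1) (16, 62.5) (22, 61.7) (28, 68.9) (34, 69.0) (40, 61.7) (46, 63.5) (52, 63.6) (58, 64.3) (64, 80.9) (70, 67.3) (76, 64.0) (82, 63.2) (88, 63.4) (94, 63.2) (100, 62.9) (106, 62.9) (112, 61.4) (118, 61.7) (124, 61.2) (130, 60.7) (136, 61.5)
```

View pics/w15z.png

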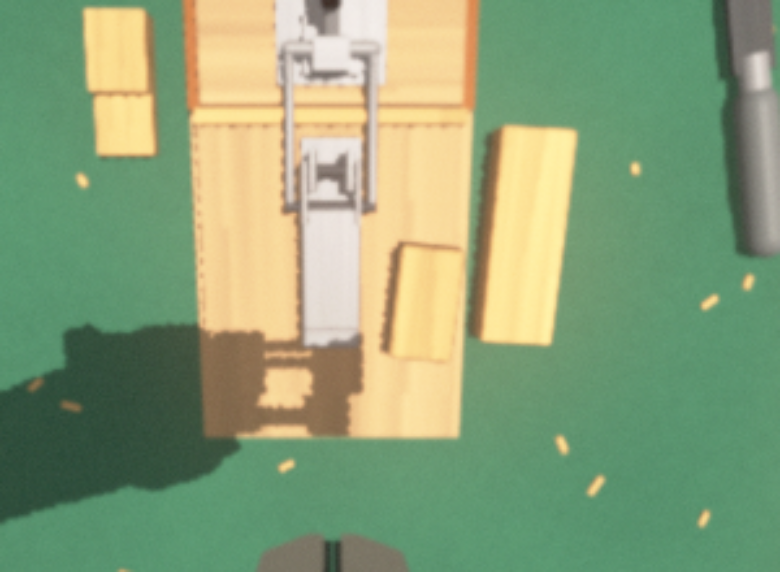

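View pics/side15.png

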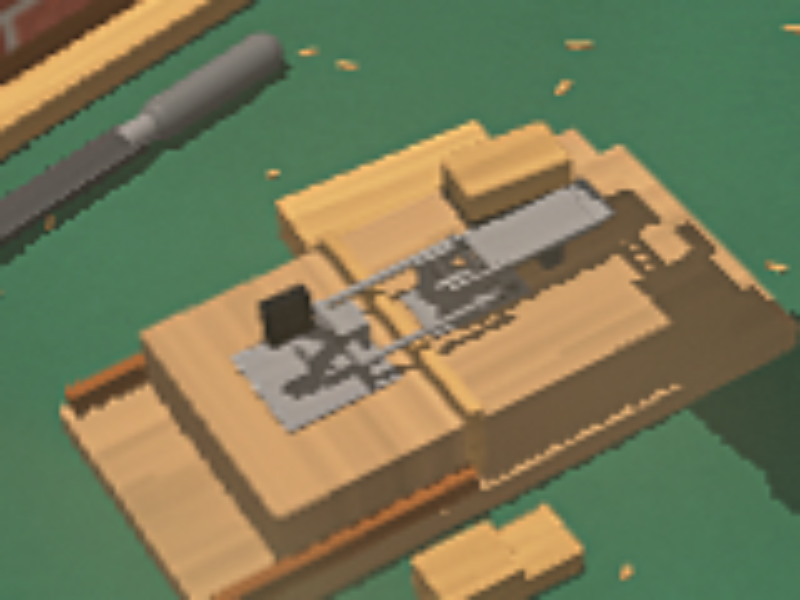

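The lever is flat: its face is at a steady 88 mm along its length. The lip covers the bar, the gap has closed, and the robot is clear. I hand in.

```bash
python3 -c "
from h import *
st();print(env.sign_off())"
```

```text
t 19.3 pos [ 0.5641 -0.0655  0.3922] ori [-2.443 -1.969 -0.004] F [ 0.1 -0.2  0.1] T [-0.05 -0.09 -0.05] w 0.0004
the job is handed in; nothing more can be done
None
```

The form is latched and the job was handed in at about 19 s. No verdict was reported, so what follows is from my own checks.

**What I did:**
- **Carry and seat:** I gripped the loop by its tab and lowered the bar onto the seat. Contact was felt about 73 mm above the bench, at about 11 N measured at the wrist.
- **Hook:** I drew the bar under the lip to the post, with about 16 N of pull, then let go.
- **Close the lever:** I pushed it over with closed fingers at 9 to 10 N at most by the readings between moves. It then snapped down flat.

**Last checks:**
- **Lever:** it lies level along its length.
- **Loop:** the lip covers the bar.
- **Sliding half:** the lip moved from about y = 74 to about 66 mm in the form's axes. That is roughly 8 mm of travel, and the gap to the strip looks closed.
- **Other things:** the sanding block, wedge, offcut and chisel looked unmoved in the final pictures. I did not measure any of them, and the glue and cup were not in those pictures.
- **Robot:** it is well clear, with the wrist force near zero.

**Disagreements:**
- **Seat height:** my camera estimate was 74.5 mm, but touch gave about 73 mm. I went by touch.
- **Hand lag:** under load the hand fell 2 to 3 mm behind its commanded pose. I corrected for this from the measured poses.

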